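# Clamp the granite miniatures in the polishing jig

### The job

Load the polishing jig: stand every granite miniature from the rubber mat upright in a bay of its own, in the middle of the bay and flat against the rear stop, slide that bay's jaw up until it touches the stone, and tighten the jaw's lock knob clockwise until its clutch clicks, stopping at the first click. If a bay stays empty, shut its jaw against the stop and lock it in the same way, so that it cannot rattle. Leave the mallet and the chisel in their tray as they lie.

Things in the scene. Friction and masses are not known exactly. Their poses are not given: they have to be found in the camera images.
- jig: Three-bay clamping jig fixed to the bench: steel bed 220 x 400 mm, its top 15 mm above the bench. Origin near the centre of its underside; x from the jaws to the rear stop, z up. The stop is a dark bar 24 mm high above the bed along the far edge, its face at jig x = +75 mm. Bays at jig y = +130, 0, -130 mm; guide bars 12 mm high flank each jaw, all at jig x below -7 mm.
- bay1 (a point): Where a stone goes in bay 1: point on the stop's face, at bed height, on the bay's centre line; axes as the jig's (x into the stop). A stone goes on its -x side, against the stop, centred in y.
- bay2 (a point): The same for bay 2.
- bay3 (a point): The same for bay 3.
- face1 (a point): Jaw 1's face, the side of its rubber pad that meets the stone: point in the middle of its lower edge, at bed height; axes as the jig's (x towards the stop).
- face2 (a point): The same for bay 2.
- face3 (a point): The same for bay 3.
- knob1 (a point): Lock knob of jaw 1: point on its upright axis, top centre of the grip bar, 80 mm above the bench; point x along the bar. Black bar 46 long, 12 wide, 22 mm high, on a 33 mm disc 7 thick, on a 50 mm steel collar 8 thick, on the jaw block (72 x 50 mm, top 43 mm above the bench). The axis is 46 mm on the robot's side of the jaw's face: open the fingers little beside a stone.
- knob2 (a point): The same for bay 2.
- knob3 (a point): The same for bay 3.
- jaw1 (a joint): Opening of bay 1 in m, 0 to 0.082: gap between the jaw's face (rubber pad 44 mm wide, 26 high) and the stop. Unlocked, the jaw slides at about 3 N, stays where it is left, and can be pushed or pulled by its knob; once locked it does not slide. A bay may first have to be opened wider for its stone.
- jaw2 (a joint): The same for bay 2.
- jaw3 (a joint): The same for bay 3.
- screw1 (a joint): Turn of knob 1's collar in rad, clockwise from above positive (clockwise tightens); starts at 0 to 1.2. Bar and collar turn together against about 0.12 N m; from about 2.6 the jaw binds on the bed and the torque rises, until at about 3.1 the clutch yields at 0.25 N m: the collar stops and the bar alone turns on. Let go, it stays tight (over 2.5). Anticlockwise unlocks.
- screw2 (a joint): The same for bay 2.
- screw3 (a joint): The same for bay 3.
- click1 (a joint): Clutch slip of knob 1 in rad: how far the bar has turned clockwise past its collar. 0 until the set torque, then a click at every 0.35 rad (first 0.35, second 0.70, third 1.05). The collar's white mark lies under one end of the bar at 0 and comes out beside it at the first click. It never runs back: anticlockwise, the bar drives the collar and the slip keeps its value.
- click2 (a joint): The same for bay 2.
- click3 (a joint): The same for bay 3.
- stone_thin: Thinnest granite miniature of a memorial stone: 30 mm thick (its x axis), 62 mm long (its y axis), block 30 mm high with a round arch of 20 mm radius across its top, 50 mm high in all. Origin at the centre of its underside, z up. Front and back are alike. About 200 g. Stones start standing on a 3 mm rubber mat left or right of the jig; there are two or three stones.
- stone_mid: Middle granite miniature of a memorial stone: 38 mm thick (its x axis), 62 mm long (its y axis), block 30 mm high with a round arch of 20 mm radius across its top, 50 mm high in all. Origin at the centre of its underside, z up. Front and back are alike. About 250 g. 
- stone_thick: Thickest granite miniature of a memorial stone: 46 mm thick (its x axis), 62 mm long (its y axis), block 30 mm high with a round arch of 20 mm radius across its top, 50 mm high in all. Origin at the centre of its underside, z up. Front and back are alike. About 305 g. 
- mallet: Mason's mallet lying in the grey tool tray on the other side of the jig, about 180 mm long: to be left alone.
- chisel: Steel chisel lying in the tool tray, about 180 mm long: to be left alone.
Things that resemble listed ones, but are neither listed nor needed, are in the scene too. What is shaped like the stone_mid but orange, red or yellow is not meant.

How it is judged:
At the end, for the whole second after the job is handed in: Each stone present stands in its own bay, within 3 mm of flat against the stop and 15 mm of the bay's centre line, the jaw's face within 2 mm of it; an empty bay is shut (under 3 mm); every knob is tight (collar over 2.5 rad), past its first click (slip over 0.33) and short of its third (under 1.0) (angle between each of stone_thin, stone_mid, stone_thick's own z axis and vertical below 0.08 rad and linear speed of each of stone_thin, stone_mid, stone_thick below 0.01 m/s and ((x of stone_thin in the frame of bay1 between -0.018 and -0.012 m and y of stone_thin in the frame of bay1 between -0.015 and 0.015 m and z of stone_thin in the frame of bay1 below 0.004 m and x of stone_thin in the frame of face1 below 0.017 m) or (x of stone_thin in the frame of bay2 between -0.018 and -0.012 m and y of stone_thin in the frame of bay2 between -0.015 and 0.015 m and z of stone_thin in the frame of bay2 below 0.004 m and x of stone_thin in the frame of face2 below 0.017 m) or (x of stone_thin in the frame of bay3 between -0.018 and -0.012 m and y of stone_thin in the frame of bay3 between -0.015 and 0.015 m and z of stone_thin in the frame of bay3 below 0.004 m and x of stone_thin in the frame of face3 below 0.017 m)) and ((x of stone_mid in the frame of bay1 between -0.022 and -0.016 m and y of stone_mid in the frame of bay1 between -0.015 and 0.015 m and z of stone_mid in the frame of bay1 below 0.004 m and x of stone_mid in the frame of face1 below 0.021 m) or (x of stone_mid in the frame of bay2 between -0.022 and -0.016 m and y of stone_mid in the frame of bay2 between -0.015 and 0.015 m and z of stone_mid in the frame of bay2 below 0.004 m and x of stone_mid in the frame of face2 below 0.021 m) or (x of stone_mid in the frame of bay3 between -0.022 and -0.016 m and y of stone_mid in the frame of bay3 between -0.015 and 0.015 m and z of stone_mid in the frame of bay3 below 0.004 m and x of stone_mid in the frame of face3 below 0.021 m)) and ((x of stone_thick in the frame of bay1 between -0.026 and -0.02 m and y of stone_thick in the frame of bay1 between -0.015 and 0.015 m and z of stone_thick in the frame of bay1 below 0.004 m and x of stone_thick in the frame of face1 below 0.025 m) or (x of stone_thick in the frame of bay2 between -0.026 and -0.02 m and y of stone_thick in the frame of bay2 between -0.015 and 0.015 m and z of stone_thick in the frame of bay2 below 0.004 m and x of stone_thick in the frame of face2 below 0.025 m) or (x of stone_thick in the frame of bay3 between -0.026 and -0.02 m and y of stone_thick in the frame of bay3 between -0.015 and 0.015 m and z of stone_thick in the frame of bay3 below 0.004 m and x of stone_thick in the frame of face3 below 0.025 m)) and value of joint each of screw1, screw2, screw3 above 2.5 rad and value of joint click1 between 0.33 and 1 rad and (value of joint jaw1 below 0.003 m or not (horizontal distance between each of stone_thin, stone_mid, stone_thick and bay1 above 0.06 m)) and value of joint click2 between 0.33 and 1 rad and (value of joint jaw2 below 0.003 m or not (horizontal distance between each of stone_thin, stone_mid, stone_thick and bay2 above 0.06 m)) and value of joint click3 between 0.33 and 1 rad and (value of joint jaw3 below 0.003 m or not (horizontal distance between each of stone_thin, stone_mid, stone_thick and bay3 above 0.06 m))); the robot touches nothing.
It fails at once if a knob is forced on to its third click (value of joint any of click1, click2, click3 above 1 rad).
It fails at once if the mallet is moved more than 3 cm (distance of mallet from where it was at the start of the episode above 0.03 m).
It fails at once if the chisel is moved more than 3 cm (distance of chisel from where it was at the start of the episode above 0.03 m).
Of stone_thin, stone_mid, stone_thick only 2 to 3 are there at a start; the rules pass over those that are not, and their reading is None.
At some moment in a run one of stone_thin, stone_mid, stone_thick may be knocked a few centimetres aside while the robot is not near it.
Once in a run the grip may slacken for a moment while it holds something.
It also fails if it takes over 210 s, if anything falls off the work surface, if the arm or the gripper's body presses on something with over 40 N, if the wrist force passes 120 N, or if a joint passes its speed limit or range.

### The arm

A 7-joint arm with a two-finger parallel gripper is mounted at the origin on the work surface. World frame = base frame: x ahead of the robot, y to its left, z up, the work surface at z = 0. Lengths are in m, angles in rad, forces in N, time in s.
With the tool pointing down it reaches from about 0.4 to 0.85 m from the base axis. Payload 4.5 kg.
Tool frame: the origin (TCP) lies midway between the tips of the shut fingers; the grasp point (between the pads) lies 19 mm behind it; z points along the fingers, y is the line along which they close (so a half turn about z gives the same grasp; the last joint's range is limited). The gripper opens to 85 mm and grips with 20 to 120 N. Pads are 22 mm wide; open, the fingers measure 114 mm over their backs; the gripper's body (76 mm by 85 mm) begins 54 mm behind the grasp point. The pads swing forward as they close: fully open they stand 13 mm farther back than shut.
Start: joints at [1.264, 0.689, -0.195, 1.565, 0.157, 0.902, -0.215], TCP at [0.209, -0.589, 0.231] pointing down, gripper open.
Joint ranges: [-3.01, 3.01], [-0.46, 2.08], [-1.47, 1.51], [0.13, 2.56], [-1, 4.14], [0.04, 2.09], [-2.66, 2.66]. Speed limits (rad/s): [2.57, 2.57, 3.14, 3.14, 3.14, 3.14, 3.14].

### API

Orientations are given as a rotation vector (axis times angle).
In Python, from plant import arm gives the robot as it stands.
- The arm moves only by the tool jog_arm, never from a script. Its argument "steps" is a list that holds one entry, the list of rows, each a list of 6 numbers: the shift along the world's x, y, z scaled (see below), then the turn, a rotation vector about the world's x, y, z scaled (see below). In form: [[[tx, ty, tz, rx, ry, rz], ...]]. A call has 1 to 12 rows; each row is the pose to reach, as a shift and turn from the pose commanded when the call began; what a row does not reach only later rows make up. The controller multiplies each number of a shift by 500 mm and each number of a turn by 45 degrees. A row lasts 1/8 s, in which the tool goes at most 62.5 mm and 10.7 degrees, less where a joint would pass 70% of its speed; a pose out of reach is approached as far as the arm can. A call with a number of a shift or a turn outside -1 to 1 is refused whole. A call with a gripper value outside its range is refused whole. "hand" is the opening, from 0 (shut) to 1 (fully open), set as the call begins (left out, the last holds). The fingers move at their own pace and stop on an object; "newtons" is the grip in N (left out, the last holds). Time passes only in rows, so rows that repeat a pose let the fingers close. It gives the time, the measured TCP pose, the force, the opening and the grip force at its end, in the units of the state.
- arm.observe(): the state, without advancing time (a new reading comes with each control period).
- arm.get_image(name): name is "scene" or "top"; returns a dict with "pixels" (400x640x3 uint8, red, green, blue), "z_map" (400x640 float32, m along the optical axis (not along the pixel's ray), 0 where there is no reading), "mtx" (3x3 intrinsics, pixels), "R" (3x3) and "t" (3): a world point X has camera coordinates R X + t. Camera axes: x right, y down, z forward; pixel columns grow to the right and rows downward; lengths in m; the calibration is good to about 2 mm. A picture is of the moment at which its call begins.
- arm.finish_job(): hands the job in; it is judged then, once.
Trained networks look in a picture, given as the dict that the camera call returned (one of the last four; its "shot" number tells which), for a name from the list of things; names that differ only in an ending like _2 or _b are one class to them, and where a whole thing is asked for, a point or a joint stands for the part that bears it (a point fixed in the world has none). Each returns a list of dicts, best first, with "score" (0 to 1); they miss things now and then, are a little off and sometimes report something else, mostly with a low value. They report only what shows in the picture. A call takes as long as a camera call. They do not tell look-alikes from the thing itself.
- arm.spot_in(query, picture): "rect" ([left, top, width, height] in pixels, round what is visible of it).
- arm.regions_of(query, picture): "pixels" (400x640 bool, what is visible of it) and "rect" ([left, top, width, height] in pixels, round what is visible of it).
The state is a dict: "time": time; "joints": joint angles; "qd": joint speeds; "joint_torque": joint torques, N m; "ee_pos": TCP position; "tool_rot": TCP orientation; "ft_force": force on the tool from outside, world axes, zero at the start; "wrist_torque": the same for the moment, N m; "finger_gap": opening from 0.0 (shut) to 1.0 (fully open); "grip_force": force on a finger pad.
Only numpy, scipy, OpenCV 4.12 (cv2) and the standard library are available. Lean on these libraries where they do the work, as an engineer would, in place of code of your own. Each camera call takes 0.05 s, during which the arm holds its last target. There are 200 camera calls.

## Working session

There is one attempt and no reset: what is moved stays moved. The work goes in short steps, Python scripts to look and compute and a tool call to move; the robot and the scene stay as the last step left them, time stands still between calls to the robot, and variables do not carry over. Pictures are saved under pics/ and viewed, at most 14 in all, crops included, and the job is handed in when it is done.

Besides the shell and the picture viewer there is one more tool, called after "Call:" as name(argument=value, ...) on one line, values as JSON. jog_arm: Moves the arm, as the interface text tells. Shifts and turns lie within -1 to 1; 1 stands for 500 mm of shift or 45 degrees of turn. Its arguments: {"type":"object","properties":{"steps":{"type":"array","items":{"type":"array","items":{"type":"array","items":{"type":"number"}}}},"hand":{"type":"number"},"newtons":{"type":"number"}},"required":["steps"]}

```bash
mkdir -p pics; ls; cat > h.py <<'E'
import numpy as np, cv2
from plant import arm
def world(p):
    z=p["z_map"]; K=p["mtx"]; v,u=np.mgrid[0:400,0:640]
    c=np.stack([(u-K[0,2])/K[0,0]*z,(v-K[1,2])/K[1,1]*z,z],-1)
    w=(c-p["t"])@p["R"]; w[z==0]=np.nan
    return w
def save(p,n,crop=None,s=1):
    im=p["pixels"][:,:,::-1]
    if crop: l,t,w,h=crop; im=im[t:t+h,l:l+w]
    cv2.imwrite("pics/"+n,cv2.resize(im,None,fx=s,fy=s,interpolation=cv2.INTER_CUBIC))
def uv(p,X):
    c=p["R"]@np.array(X)+p["t"]; q=p["mtx"]@c; return q[:2]/q[2]
E
python3 - <<'E'
from h import *
print(arm.observe())
for n in ("top","scene"):
    p=arm.get_image(n); save(p,n+"0.png",s=1.25); W=world(p)
    print(n,p["t"],p["R"].round(3).tolist(),p["mtx"].tolist())
    for q in ("stone_thin","stone_mid","stone_thick","knob1","jaw1","jig","mallet"):
        for r in arm.regions_of(q,p)[:4]:
            m=r["pixels"]; w=W[m]; w=w[~np.isnan(w[:,0])]
            print(q,round(r["score"],2),r["rect"],m.sum(),np.median(w,0).round(3) if len(w) else None, np.percentile(w[:,2],98).round(3) if len(w) else None)
E
```

```text
pics
{'time': 0.0, 'joints': array([ 1.26380153,  0.6900191 , -0.19452466,  1.56634698,  0.15732961,
        0.90248491, -0.21510789]), 'qd': array([ 6.97045339e-04,  1.93113708e-03,  2.46380488e-05,  1.98916468e-04,
        1.10892663e-03, -1.39528548e-03,  1.05956849e-03]), 'joint_torque': array([-5.36963421e-05, -5.39603770e+01, -1.26626529e+00, -1.58541656e+01,
        9.11380746e-03,  9.56667558e-03, -1.11589134e-05]), 'ee_pos': array([ 0.20863245, -0.58846236,  0.23046162]), 'tool_rot': array([-3.09428780e+00, -5.32586448e-01,  7.20284202e-04]), 'ft_force': array([-0.22037121,  0.80719597, -0.27746407]), 'wrist_torque': array([ 0.0185119 ,  0.03160189, -0.03903   ]), 'grip_force': 0.0, 'finger_gap': 0.9973777458691954}
top [-0.06063584  0.59637278  1.30008877] [[-0.021, -1.0, -0.007], [-0.995, 0.021, -0.098], [0.098, 0.005, -0.995]] [[480.54456650203826, 0.0, 322.10457309072854], [0.0, 480.54456650203826, 200.14731013926095], [0.0, 0.0, 1.0]]
stone_mid 0.86 [489.4, 196.0, 26.8, 22.0] 387 [ 0.568 -0.567  0.038] 0.053
stone_mid 0.84 [439.9, 140.5, 28.9, 20.6] 324 [ 0.727 -0.441  
[... 1460 characters left out ...]
.052
stone_thick 0.41 [313.9, 185.6, 16.5, 14.4] 181 [ 0.553 -0.118  0.066] 0.081
knob1 0.7 [314.4, 185.0, 14.2, 15.0] 126 [ 0.552 -0.118  0.072] 0.081
knob1 0.46 [381.5, 254.3, 16.9, 13.6] 210 [0.522 0.142 0.069] 0.081
knob1 0.45 [349.3, 217.2, 18.7, 14.3] 171 [0.521 0.011 0.068] 0.081
jaw1 0.76 [337.4, 214.2, 30.9, 33.3] 581 [0.531 0.016 0.043] 0.08
jaw1 0.69 [305.2, 188.1, 30.8, 28.5] 581 [ 0.56  -0.111  0.042] 0.08
jaw1 0.61 [367.2, 251.9, 39.4, 32.0] 707 [0.533 0.144 0.043] 0.08
jig 0.95 [269.1, 175.1, 153.9, 150.0] 11025 [0.575 0.038 0.015] 0.074
mallet 0.98 [413.1, 319.9, 70.1, 68.2] 1615 [0.575 0.384 0.054] 0.069
mallet 0.71 [313.1, 187.1, 19.2, 16.6] 241 [ 0.555 -0.115  0.057] 0.081
```

View pics/top0.png

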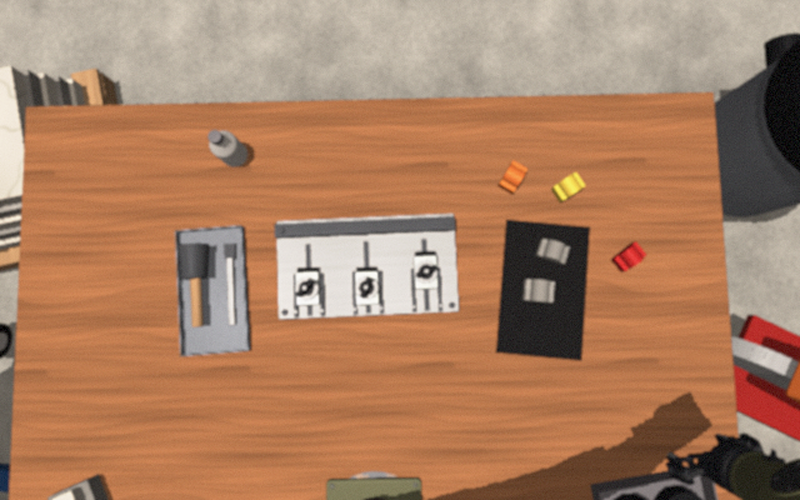

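View pics/scene0.png

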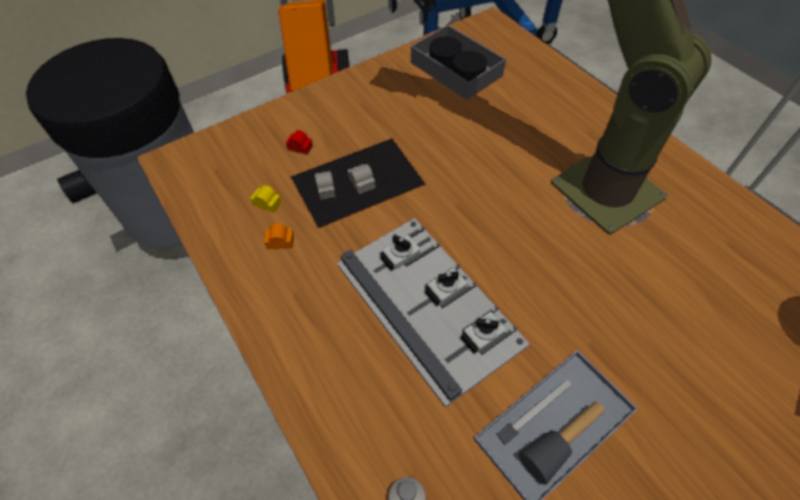

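The pictures show two grey stones on the black mat (top view at about (553,250) and (539,290) of the 800x500 picture). The orange, yellow and red look-alikes lie off the mat. The tray with the tools is to the left of the jig, and bays 1 to 3 run from left to right. So one bay will stay empty.

```bash
cat >> h.py <<'E'
def rect(xy):
    (c,s,a)=cv2.minAreaRect(xy.astype(np.float32)); return np.round(c,4),np.round(s,4),round(a,1)
def st():
    o=arm.observe(); r=o["tool_rot"]; R=cv2.Rodrigues(r)[0]; y=R[:,1]
    print("t",round(o["time"],2),"p",o["ee_pos"].round(4),"yaw(y-axis dir,deg)",np.degrees(np.arctan2(y[1],y[0])).round(1),"tilt",R[:,2].round(3),
     "F",o["ft_force"].round(1),"M",o["wrist_torque"].round(3),"gap",round(o["finger_gap"],3),"grip",round(o["grip_force"],1),"j",o["joints"].round(2).tolist())
E
python3 - <<'E'
from h import *
st()
for n in ("top","scene"):
    p=arm.get_image(n); W=world(p); x,y,z=W[...,0],W[...,1],W[...,2]
    print(n)
    for c in ((.584,-.4),(.498,-.366)):
        for lo,hi in ((.012,.06),(.025,.06),(.045,.06)):
            m=(np.hypot(x-c[0]-.005,y-c[1]-.005)<.05)&(z>lo)&(z<hi); print("stone",c,lo,m.sum(),rect(W[m][:,:2]),W[m][:,2].max().round(4))
    g=(abs(y)<.23)&(x>.44)&(x<.70)
    m=g&(z>.006)&(z<.022); print("bed",np.median(z[m]).round(4),rect(W[m][:,:2]))
    m=g&(z>.030)&(z<.048)&(x>.6); print("stop",np.median(z[m]).round(4),rect(W[m][:,:2]))
    for k in ((.51,.135),(.513,.005),(.545,-.122)):
        m=(np.hypot(x-k[0]-.004,y-k[1]-.003)<.04)&(z>.070)&(z<.09); q=W[m]; 
        print("knob",m.sum(),rect(q[:,:2]),q[:,:2].mean(0).round(4),np.median(q[:,2]).round(4))
        m=(np.hypot(x-k[0]-.004,y-k[1]-.003)<.06)&(z>.036)&(z<.055); print("  block",rect(W[m][:,:2]))
p=arm.get_image("top");save(p,"jig1.png",(210,160,170,110),4.7)
E
```

```text
t 0.8 p [ 0.2089 -0.5891  0.2313] yaw(y-axis dir,deg) -70.5 tilt [ 0. -0. -1.] F [-0.2 -0.6  0.8] M [ 0.02  -0.034 -0.033] gap 1.003 grip 0.0 j [1.26, 0.69, -0.19, 1.57, 0.16, 0.9, -0.22]
top
stone (0.584, -0.4) 0.012 365 (array([ 0.5936, -0.4076]), array([0.0621, 0.0555]), 70.9) 0.058
stone (0.584, -0.4) 0.025 336 (array([ 0.586 , -0.4055]), array([0.0619, 0.0383]), 69.4) 0.058
stone (0.584, -0.4) 0.045 152 (array([ 0.5858, -0.4059]), array([0.0319, 0.0381]), 71.0) 0.058
stone (0.498, -0.366) 0.012 407 (array([ 0.4993, -0.371 ]), array([0.0636, 0.046 ]), 83.4) 0.06
stone (0.498, -0.366) 0.025 388 (array([ 0.4993, -0.371 ]), array([0.0636, 0.046 ]), 83.5) 0.06
stone (0.498, -0.366) 0.045 193 (array([ 0.4996, -0.369 ]), array([0.035, 0.046]), 82.9) 0.06
bed 0.0148 (array([ 0.5652, -0.0012]), array([0.4518, 0.2563]), 88.8)
stop 0.0385 (array([0.6481, 0.009 ]), array([0.0313, 0.3988]), 1.3)
knob 85 (array([0.515 , 0.1358]), array([0.0116, 0.0445]), 46.3) [0.5147 0.1355] 0.0791
  block (array([0.5195, 0.1361]), array([0.0819, 0.0501]), 0.3)
knob 80 (array([0.5129, 0.0065]), array([0.0118
[... 746 characters left out ...]
.0542
stone (0.498, -0.366) 0.045 94 (array([ 0.5044, -0.3674]), array([0.0303, 0.0473]), 78.0) 0.0542
bed 0.0137 (array([0.5669, 0.0184]), array([0.221 , 0.4198]), 1.3)
stop 0.0376 (array([0.6522, 0.0111]), array([0.0313, 0.4007]), 1.4)
knob 102 (array([0.5193, 0.1377]), array([0.0131, 0.045 ]), 47.7) [0.5201 0.1385] 0.0774
  block (array([0.524 , 0.1384]), array([0.0827, 0.0502]), 1.0)
knob 89 (array([0.5178, 0.0083]), array([0.0133, 0.0447]), 70.2) [0.5188 0.0093] 0.0777
  block (array([0.5223, 0.0086]), array([0.0829, 0.0511]), 0.5)
knob 77 (array([ 0.5489, -0.1208]), array([0.0134, 0.0457]), 25.5) [ 0.5495 -0.1197] 0.0771
  block (array([ 0.5542, -0.1208]), array([0.0824, 0.052 ]), 2.6)
```

View pics/jig1.png

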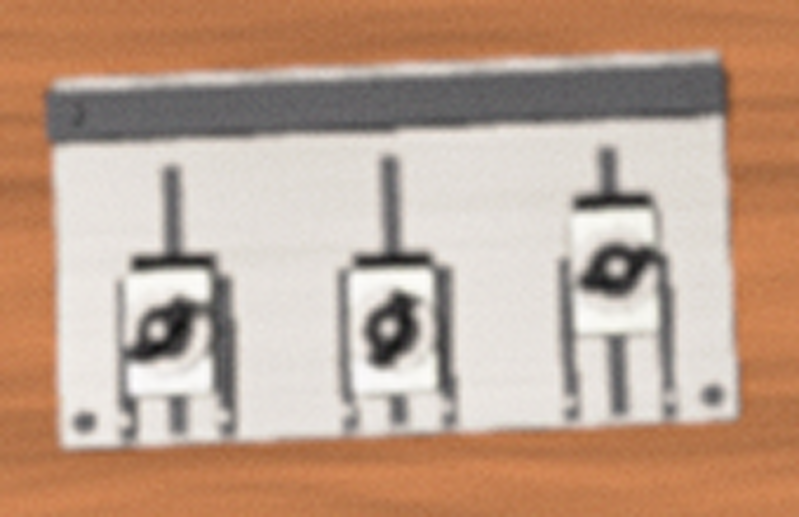

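Two stones are present: the 38 mm one at about (0.588, -0.404) and the 46 mm one at (0.502, -0.370). The 46 mm stone goes to bay 2 and the 38 mm stone to bay 1. Bay 3 gets shut.

Call:
jog_arm(steps=[[[0.586, 0.438, -0.2, 0, 0, -0.573], [0.586, 0.438, -0.2, 0, 0, -0.573], [0.586, 0.438, -0.2, 0, 0, -0.573], [0.586, 0.438, -0.2, 0, 0, -0.573], [0.586, 0.438, -0.2, 0, 0, -0.573], [0.586, 0.438, -0.2, 0, 0, -0.573], [0.586, 0.438, -0.2, 0, 0, -0.573], [0.586, 0.438, -0.26, 0, 0, -0.573], [0.586, 0.438, -0.26, 0, 0, -0.573], [0.586, 0.438, -0.26, 0, 0, -0.573]]], hand=1, newtons=40)

```text
time: 2.2
ee_pos: [0.5017, -0.371, 0.1021]
tool_rot: [3.136, -0.173, 0.001]
ft_force: [0.6, 0.6, -0.1]
finger_gap: 1.0
grip_force: 0.0
```

```bash
python3 -c "
from h import *
st()
p=arm.get_image('scene'); W=world(p); x,y,z=W[...,0],W[...,1],W[...,2]
save(p,'grasp1.png',(190,90,160,130),4)
"
```

```text
t 2.2 p [ 0.5017 -0.371   0.1021] yaw(y-axis dir,deg) -96.3 tilt [ 0.001 -0.001 -1.   ] F [ 0.6  0.6 -0.1] M [-0.004 -0.039 -0.055] gap 1.0 grip 0.0 j [0.57, 0.85, -0.0, 1.68, 0.01, 0.61, -1.12]
```

View pics/grasp1.png

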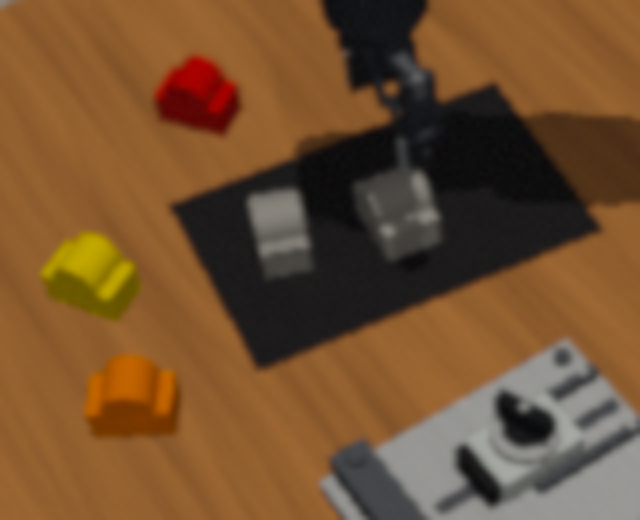

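The picture shows the gripper over the thick stone at about (400,210) of the crop, with both stones undisturbed.

Call:
jog_arm(steps=[[[0, 0, -0.1, 0, 0, 0], [0, 0, -0.17, 0, 0, 0], [0, 0, -0.2, 0, 0, 0], [0, 0, -0.2, 0, 0, 0], [0, 0, -0.2, 0, 0, 0]]])

```text
time: 2.88
ee_pos: [0.503, -0.371, 0.003]
tool_rot: [3.135, -0.172, 0.004]
ft_force: [-0.1, -0.6, 0.1]
finger_gap: 0.999
grip_force: 0.0
```

Call:
jog_arm(steps=[[[0, 0, 0, 0, 0, 0], [0, 0, 0, 0, 0, 0], [0, 0, 0, 0, 0, 0], [0, 0, 0, 0, 0, 0], [0, 0, 0, 0, 0, 0], [0, 0, 0, 0, 0, 0]]], hand=0.1, newtons=50)

```text
time: 3.62
ee_pos: [0.5027, -0.3708, 0.0028]
tool_rot: [3.135, -0.172, 0.003]
ft_force: [-0.4, -0.6, 5.2]
finger_gap: 0.718
grip_force: 56.1
```

Call:
jog_arm(steps=[[[0, 0, 0.06, 0, 0, 0], [0, 0, 0.12, 0, 0, 0], [0, 0, 0.2, 0, 0, 0], [0, 0, 0.24, 0, 0, 0], [0, 0, 0.24, 0, 0, 0]]])

```text
time: 4.25
ee_pos: [0.5027, -0.3707, 0.123]
tool_rot: [3.135, -0.171, 0.005]
ft_force: [-0.5, 0.4, -3.3]
finger_gap: 0.715
grip_force: 56.1
```

```bash
python3 -c "
from h import *
st()
"
```

```text
t 4.25 p [ 0.5027 -0.3707  0.123 ] yaw(y-axis dir,deg) -96.3 tilt [ 0.003 -0.002 -1.   ] F [-0.5  0.4 -3.3] M [0.038 0.017 0.025] gap 0.715 grip 56.1 j [0.56, 0.82, -0.0, 1.67, 0.01, 0.65, -1.12]
```

Call:
jog_arm(steps=[[[0.05, 0.1, 0, 0, 0, 0.171], [0.1, 0.2, 0, 0, 0, 0.171], [0.15, 0.3, 0, 0, 0, 0.171], [0.2, 0.4, 0, 0, 0, 0.171], [0.206, 0.5, 0, 0, 0, 0.171], [0.206, 0.6, 0, 0, 0, 0.171], [0.206, 0.7, 0, 0, 0, 0.171], [0.206, 0.76, 0, 0, 0, 0.171], [0.206, 0.76, 0, 0, 0, 0.171], [0.206, 0.76, 0, 0, 0, 0.171]]])

```text
time: 5.5
ee_pos: [0.6041, 0.0086, 0.1203]
tool_rot: [3.14, 0.038, -0.003]
ft_force: [0.2, -0.8, -3.1]
finger_gap: 0.712
grip_force: 62.1
```

```bash
python3 -c "
from h import *
st()
p=arm.get_image('scene'); save(p,'carry1.png',(240,120,200,160),4)
p=arm.get_image('top'); W=world(p)
m=(abs(W[...,0]-.607)<.06)&(abs(W[...,1]-.01)<.06)&(W[...,2]>.1)&(W[...,2]<.18); print(m.sum(),rect(W[m][:,:2]) if m.sum()>5 else '')
"
```

```text
t 5.5 p [0.6041 0.0086 0.1203] yaw(y-axis dir,deg) -88.6 tilt [-0.002 -0.002 -1.   ] F [ 0.2 -0.8 -3.1] M [-0.054 -0.053 -0.005] gap 0.712 grip 62.1 j [-0.12, 0.81, 0.05, 1.73, -0.06, 0.61, -1.58]
35 (array([ 0.5959, -0.0273]), array([0.032 , 0.0315]), 32.7)
```

View pics/carry1.png

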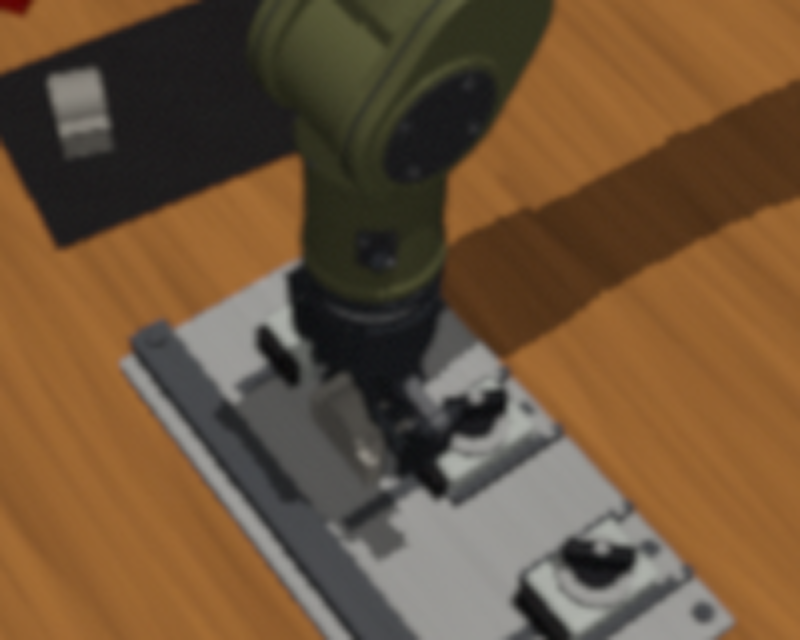

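The stone is held upright above bay 2, clear of the jaw. I'll lower it and release.

Call:
jog_arm(steps=[[[0, 0, -0.06, 0, 0, 0], [0, 0, -0.12, 0, 0, 0], [0, 0, -0.16, 0, 0, 0], [0, 0, -0.19, 0, 0, 0], [0, 0, -0.205, 0, 0, 0], [0, 0, -0.208, 0, 0, 0], [0, 0, -0.208, 0, 0, 0]]])

```text
time: 6.48
ee_pos: [0.6055, 0.0099, 0.0179]
tool_rot: [3.141, 0.039, 0.002]
ft_force: [0.2, 0.5, -2.0]
finger_gap: 0.714
grip_force: 62.1
```

```bash
python3 -c "
from h import *
st()
"
```

```text
t 6.47 p [0.6055 0.0099 0.0179] yaw(y-axis dir,deg) -88.6 tilt [ 0.001 -0.    -1.   ] F [ 0.2  0.5 -2. ] M [ 0.004 -0.089 -0.045] gap 0.714 grip 62.1 j [-0.11, 0.97, 0.03, 1.76, -0.06, 0.41, -1.58]
```

Call:
jog_arm(steps=[[[0, 0, -0.003, 0, 0, 0], [0, 0, -0.006, 0, 0, 0], [0, 0, -0.006, 0, 0, 0]]])

```text
time: 6.85
ee_pos: [0.6053, 0.01, 0.0149]
tool_rot: [3.141, 0.039, 0.001]
ft_force: [-0.7, 0.3, 1.5]
finger_gap: 0.714
grip_force: 62.6
```

Call:
jog_arm(steps=[[[0.006, 0, 0, 0, 0, 0], [0.01, 0, 0, 0, 0, 0], [0.01, 0, 0, 0, 0, 0]]])

```text
time: 7.22
ee_pos: [0.6053, 0.01, 0.015]
tool_rot: [3.141, 0.039, -0.015]
ft_force: [-10.5, 0.1, 12.4]
finger_gap: 0.719
grip_force: 64.3
```

```bash
python3 -c "
from h import *
st()
"
```

```text
t 7.22 p [0.6053 0.01   0.015 ] yaw(y-axis dir,deg) -88.6 tilt [-0.009 -0.    -1.   ] F [-10.5   0.1  12.4] M [ 0.061  1.962 -0.046] gap 0.719 grip 64.3 j [-0.11, 0.98, 0.03, 1.75, -0.06, 0.43, -1.58]
```

Call:
jog_arm(steps=[[[-0.006, 0, 0, 0, 0, 0], [-0.008, 0, 0.002, 0, 0, 0], [-0.008, 0, 0.002, 0, 0, 0]]])

```text
time: 7.6
ee_pos: [0.6062, 0.0099, 0.0151]
tool_rot: [3.141, 0.039, 0.001]
ft_force: [-0.3, 0.3, -2.8]
finger_gap: 0.711
grip_force: 62.2
```

Call:
jog_arm(steps=[[[0, 0, 0, 0, 0, 0], [0, 0, 0, 0, 0, 0], [0, 0, 0, 0, 0, 0], [0, 0, 0, 0, 0, 0]]], hand=1)

```text
time: 8.1
ee_pos: [0.6061, 0.0099, 0.0154]
tool_rot: [3.141, 0.039, 0.0]
ft_force: [0.0, -0.0, -0.1]
finger_gap: 1.003
grip_force: 0.0
```

Call:
jog_arm(steps=[[[0, 0, 0.04, 0, 0, 0], [0, 0, 0.12, 0, 0, 0], [0, 0, 0.24, 0, 0, 0], [0, 0, 0.3, 0, 0, 0], [0, 0, 0.3, 0, 0, 0]]])

```text
time: 8.72
ee_pos: [0.6081, 0.0099, 0.1695]
tool_rot: [-3.141, -0.039, -0.012]
ft_force: [1.0, -0.4, -0.3]
finger_gap: 1.001
grip_force: 0.0
```

Call:
jog_arm(steps=[[[0, -0.1, 0, 0, 0, -0.2], [-0.02, -0.22, 0, 0, 0, -0.4], [-0.03, -0.34, 0, 0, 0, -0.484], [-0.034, -0.46, 0, 0, 0, -0.484], [-0.034, -0.58, 0, 0, 0, -0.484], [-0.034, -0.7, 0, 0, 0, -0.484], [-0.034, -0.75, 0, 0, 0, -0.484], [-0.034, -0.75, 0, 0, 0, -0.484]]])

```text
time: 9.72
ee_pos: [0.5871, -0.3678, 0.1646]
tool_rot: [3.09, -0.561, -0.002]
ft_force: [-0.1, 0.0, 0.0]
finger_gap: 1.003
grip_force: 0.0
```

```bash
python3 -c "
from h import *
st()
for n in ('top','scene'):
    p=arm.get_image(n); W=world(p); x,y,z=W[...,0],W[...,1],W[...,2]
    for c in ((.605,.01,.025),(.588,-.404,.012)):
        m=(abs(x-c[0])<.05)&(abs(y-c[1])<.05)&(z>c[2])&(z<.072); 
        m&=(z>.045) if c[1]>-.1 else True
        print(n,m.sum(),rect(W[m][:,:2]) if m.sum()>5 else '')
    save(p,'p2%s.png'%n,(190,140,240,170),3.3)
"
```

```text
t 9.72 p [ 0.5871 -0.3678  0.1646] yaw(y-axis dir,deg) -110.6 tilt [-0.002 -0.001 -1.   ] F [-0.1  0.   0. ] M [0.045 0.026 0.02 ] gap 1.003 grip 0.0 j [0.44, 0.86, 0.11, 1.41, -0.1, 0.88, -1.36]
top 314 (array([0.6064, 0.0109]), array([0.053 , 0.0655]), 1.3)
top 158 (array([ 0.5796, -0.3898]), array([0.0535, 0.0308]), 33.9)
scene 290 (array([0.6071, 0.0116]), array([0.0475, 0.0606]), 0.7)
scene 233 (array([ 0.5909, -0.4033]), array([0.0675, 0.0376]), 69.8)
```

View pics/p2top.png

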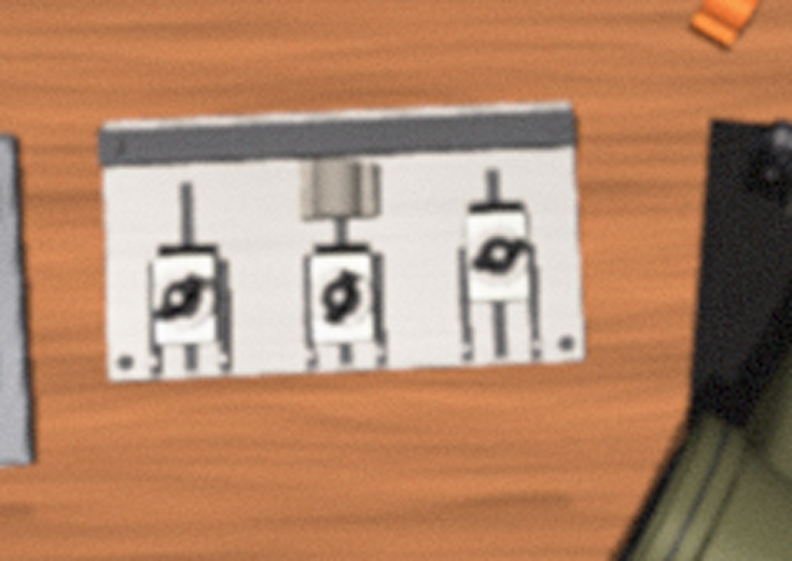

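The stone stands in bay 2, centred and against the stop (crop at about (340,190)). The mid stone hasn't moved. I'll fetch it next.

Call:
jog_arm(steps=[[[0.002, -0.072, -0.05, 0, 0, 0], [0.002, -0.072, -0.15, 0, 0, 0], [0.002, -0.072, -0.24, 0, 0, 0], [0.002, -0.072, -0.29, 0, 0, 0], [0.002, -0.072, -0.318, 0, 0, 0], [0.002, -0.072, -0.323, 0, 0, 0], [0.002, -0.072, -0.323, 0, 0, 0]]])

```text
time: 10.7
ee_pos: [0.5909, -0.4016, 0.0053]
tool_rot: [3.091, -0.554, 0.004]
ft_force: [0.2, -0.6, 0.7]
finger_gap: 1.001
grip_force: 0.0
```

Call:
jog_arm(steps=[[[0, 0, 0, 0, 0, 0], [0, 0, 0, 0, 0, 0], [0, 0, 0, 0, 0, 0], [0, 0, 0, 0, 0, 0], [0, 0, 0, 0, 0, 0], [0, 0, 0, 0, 0, 0]]], hand=0.1)

```text
time: 11.45
ee_pos: [0.5906, -0.4027, 0.0057]
tool_rot: [3.09, -0.555, 0.004]
ft_force: [-0.6, -1.1, 6.1]
finger_gap: 0.711
grip_force: 57.2
```

Call:
jog_arm(steps=[[[0, 0, 0.06, 0, 0, 0], [0, 0, 0.12, 0, 0, 0], [0, 0, 0.2, 0, 0, 0], [0, 0, 0.24, 0, 0, 0], [0, 0, 0.24, 0, 0, 0]]])

```text
time: 12.08
ee_pos: [0.5907, -0.4015, 0.1251]
tool_rot: [3.091, -0.555, 0.004]
ft_force: [0.3, -0.3, -3.2]
finger_gap: 0.709
grip_force: 56.1
```

```bash
python3 -c "
from h import *
st()
"
```

```text
t 12.07 p [ 0.5907 -0.4015  0.1251] yaw(y-axis dir,deg) -110.3 tilt [ 0.002 -0.001 -1.   ] F [ 0.3 -0.3 -3.2] M [ 0.018 -0.026  0.001] gap 0.709 grip 56.1 j [0.49, 0.93, 0.09, 1.36, -0.1, 0.85, -1.32]
```

Call:
jog_arm(steps=[[[0.01, 0.1, 0, 0, 0, 0.2], [0.02, 0.2, 0, 0, 0, 0.4], [0.023, 0.3, 0, 0, 0, 0.482], [0.023, 0.4, 0, 0, 0, 0.482], [0.023, 0.5, 0, 0, 0, 0.482], [0.023, 0.6, 0, 0, 0, 0.482], [0.023, 0.7, 0, 0, 0, 0.482], [0.023, 0.8, 0, 0, 0, 0.482], [0.023, 0.9, 0, 0, 0, 0.482]]])

```text
time: 13.2
ee_pos: [0.5999, 0.0505, 0.1219]
tool_rot: [3.141, 0.037, -0.005]
ft_force: [0.9, -0.7, -2.9]
finger_gap: 0.713
grip_force: 56.0
```

Call:
jog_arm(steps=[[[0, 0.1, 0, 0, 0, 0], [0, 0.182, 0, 0, 0, 0], [0, 0.182, 0, 0, 0, 0], [0, 0.182, 0, 0, 0, 0]]])

```text
time: 13.7
ee_pos: [0.6004, 0.1389, 0.1223]
tool_rot: [3.14, 0.037, -0.004]
ft_force: [-0.1, -0.6, -2.5]
finger_gap: 0.714
grip_force: 56.0
```

```bash
python3 -c "
from h import *
st()
"
```

```text
t 13.7 p [0.6004 0.1389 0.1223] yaw(y-axis dir,deg) -88.7 tilt [-0.003 -0.002 -1.   ] F [-0.1 -0.6 -2.5] M [-0.08   0.063 -0.041] gap 0.714 grip 56.0 j [-0.36, 0.82, 0.1, 1.69, -0.12, 0.64, -1.74]
```

Call:
jog_arm(steps=[[[0, 0, -0.06, 0, 0, 0], [0, 0, -0.12, 0, 0, 0], [0, 0, -0.16, 0, 0, 0], [0, 0, -0.19, 0, 0, 0], [0, 0, -0.203, 0, 0, 0], [0, 0, -0.208, 0, 0, 0], [0, 0, -0.209, 0, 0, 0]]])

```text
time: 14.58
ee_pos: [0.6019, 0.1401, 0.0199]
tool_rot: [-3.141, -0.037, -0.002]
ft_force: [-0.6, 0.4, -2.1]
finger_gap: 0.715
grip_force: 56.1
```

```bash
python3 -c "
from h import *
st()
"
```

```text
t 14.57 p [0.6019 0.1401 0.0199] yaw(y-axis dir,deg) -88.6 tilt [ 0.001  0.    -1.   ] F [-0.6  0.4 -2.1] M [ 0.012  0.009 -0.05 ] gap 0.715 grip 56.1 j [-0.34, 0.98, 0.07, 1.72, -0.13, 0.45, -1.73]
```

Call:
jog_arm(steps=[[[0, 0, -0.002, 0, 0, 0], [0, 0, -0.004, 0, 0, 0], [0, 0, -0.004, 0, 0, 0]]])

```text
time: 14.95
ee_pos: [0.6017, 0.14, 0.0178]
tool_rot: [-3.141, -0.037, -0.001]
ft_force: [-0.3, 1.0, 0.5]
finger_gap: 0.717
grip_force: 56.2
```

Call:
jog_arm(steps=[[[0, 0, 0, 0, 0, 0], [0, 0, 0, 0, 0, 0], [0, 0, 0, 0, 0, 0], [0, 0, 0, 0, 0, 0]]], hand=1)

```text
time: 15.45
ee_pos: [0.6014, 0.1399, 0.0173]
tool_rot: [3.141, 0.037, 0.0]
ft_force: [0.0, 0.4, -0.2]
finger_gap: 1.0
grip_force: 0.0
```

Call:
jog_arm(steps=[[[0, 0, 0.04, 0, 0, 0], [0, 0, 0.12, 0, 0, 0], [0, 0, 0.2, 0, 0, 0], [0, 0, 0.25, 0, 0, 0], [0, 0, 0.25, 0, 0, 0]]])

```text
time: 16.08
ee_pos: [0.6033, 0.1403, 0.1457]
tool_rot: [-3.14, -0.037, -0.009]
ft_force: [0.9, -0.9, -0.4]
finger_gap: 1.001
grip_force: 0.0
```

Call:
jog_arm(steps=[[[-0.09, -0.1, 0, 0, 0, 0.2], [-0.17, -0.2, 0, 0, 0, 0.4], [-0.176, -0.266, 0, 0, 0, 0.6], [-0.176, -0.266, 0, 0, 0, 0.8], [-0.176, -0.266, 0, 0, 0, 1.0], [-0.176, -0.266, 0, 0, 0, 1.0]]], hand=0.35)

```text
time: 16.82
ee_pos: [0.5129, 0.0067, 0.142]
tool_rot: [-2.889, -1.233, 0.001]
ft_force: [0.7, 0.4, -0.0]
finger_gap: 0.348
grip_force: 0.0
```

Call:
jog_arm(steps=[[[0, 0, 0, 0, 0, 0.25], [0, 0, 0, 0, 0, 0.5], [0, 0, 0, 0, 0, 0.75], [0, 0, 0, 0, 0, 1.0], [0, 0, 0, 0, 0, 1.0]]])

```text
time: 17.45
ee_pos: [0.5131, 0.007, 0.142]
tool_rot: [-2.197, -2.244, 0.001]
ft_force: [0.3, -0.0, 0.1]
finger_gap: 0.351
grip_force: 0.0
```

Call:
jog_arm(steps=[[[0, 0, 0, 0, 0, 0.25], [0, 0, 0, 0, 0, 0.5], [0, 0, 0, 0, 0, 0.75], [0, 0, 0, 0, 0, 1.0], [0, 0, 0, 0, 0, 1.0]]])

```text
time: 18.08
ee_pos: [0.5131, 0.0069, 0.142]
tool_rot: [-1.172, -2.914, 0.0]
ft_force: [0.5, 0.6, -0.1]
finger_gap: 0.349
grip_force: 0.0
```

Call:
jog_arm(steps=[[[0, 0, 0, 0, 0, 0.25], [0, 0, 0, 0, 0, 0.5], [0, 0, 0, 0, 0, 0.525], [0, 0, 0, 0, 0, 0.525]]])

```text
time: 18.58
ee_pos: [0.5133, 0.007, 0.1422]
tool_rot: [-0.553, -3.092, 0.0]
ft_force: [0.6, -0.6, -0.1]
finger_gap: 0.35
grip_force: 0.0
```

```bash
python3 -c "
from h import *
st()
p=arm.get_image('scene'); save(p,'p3.png',(250,150,200,170),3.5)
"
```

```text
t 18.57 p [0.5133 0.007  0.1422] yaw(y-axis dir,deg) 69.7 tilt [-0.  0. -1.] F [ 0.6 -0.6 -0.1] M [ 0.001  0.014 -0.   ] gap 0.35 grip 0.0 j [0.31, 0.77, -0.7, 1.97, 0.77, 0.69, 0.35]
```

View pics/p3.png

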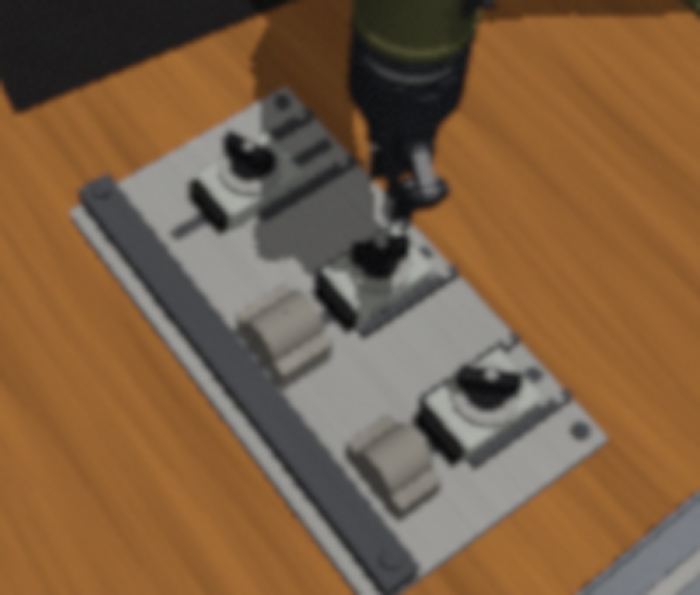

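Both stones stand in their bays. The gripper is above knob 2 at about (385,250) of the crop, so I'll lower and grip it.

Call:
jog_arm(steps=[[[0.002, 0, -0.06, 0, 0, 0], [0.002, 0, -0.11, 0, 0, 0], [0.002, 0, -0.145, 0, 0, 0], [0.002, 0, -0.158, 0, 0, 0], [0.002, 0, -0.158, 0, 0, 0]]])

```text
time: 19.25
ee_pos: [0.5144, 0.007, 0.0634]
tool_rot: [-0.548, -3.093, 0.0]
ft_force: [0.6, 0.3, 0.5]
finger_gap: 0.349
grip_force: 0.0
```

```bash
python3 -c "
from h import *
st()
"
```

```text
t 19.25 p [0.5144 0.007  0.0634] yaw(y-axis dir,deg) 69.9 tilt [-0. -0. -1.] F [0.6 0.3 0.5] M [-0.026 -0.062 -0.029] gap 0.349 grip 0.0 j [0.23, 0.88, -0.56, 2.01, 0.94, 0.53, 0.2]
```

Call:
jog_arm(steps=[[[0, 0, 0, 0, 0, 0], [0, 0, 0, 0, 0, 0], [0, 0, 0, 0, 0, 0], [0, 0, 0, 0, 0, 0]]], hand=0, newtons=60)

```text
time: 19.75
ee_pos: [0.5149, 0.0071, 0.0641]
tool_rot: [0.547, 3.092, 0.001]
ft_force: [-0.2, -0.1, 6.1]
finger_gap: 0.122
grip_force: 62.4
```

```bash
python3 -c "
from h import *
st()
"
```

```text
t 19.75 p [0.5149 0.0071 0.0641] yaw(y-axis dir,deg) 70.0 tilt [ 0.001  0.    -1.   ] F [-0.2 -0.1  6.1] M [-0.01   0.187 -0.09 ] gap 0.122 grip 62.4 j [0.23, 0.88, -0.56, 2.01, 0.94, 0.53, 0.2]
```

Call:
jog_arm(steps=[[[0.01, 0, 0, 0, 0, 0], [0.02, 0, 0, 0, 0, 0], [0.03, 0.001, 0, 0, 0, 0], [0.036, 0.001, 0, 0, 0, 0], [0.036, 0.001, 0, 0, 0, 0]]])

```text
time: 20.38
ee_pos: [0.5324, 0.0075, 0.0641]
tool_rot: [0.547, 3.093, 0.0]
ft_force: [-1.5, -0.4, 7.5]
finger_gap: 0.119
grip_force: 62.7
```

Call:
jog_arm(steps=[[[0.006, 0, 0, 0, 0, 0], [0.01, 0, 0, 0, 0, 0], [0.01, 0, 0, 0, 0, 0]]])

```text
time: 20.75
ee_pos: [0.5367, 0.0076, 0.0641]
tool_rot: [-0.546, -3.093, 0.0]
ft_force: [-2.7, 1.2, 8.1]
finger_gap: 0.122
grip_force: 62.9
```

Call:
jog_arm(steps=[[[0.004, 0, 0, 0, 0, 0], [0.008, 0, 0, 0, 0, 0], [0.008, 0, 0, 0, 0, 0]]])

```text
time: 21.12
ee_pos: [0.5398, 0.0077, 0.0641]
tool_rot: [-0.546, -3.092, 0.001]
ft_force: [-5.2, -0.3, 9.5]
finger_gap: 0.122
grip_force: 63.0
```

```bash
python3 -c "
from h import *
st()
"
```

```text
t 21.12 p [0.5398 0.0077 0.0641] yaw(y-axis dir,deg) 70.0 tilt [-0.002 -0.    -1.   ] F [-5.2 -0.3  9.5] M [ 0.078  1.149 -0.073] gap 0.122 grip 63.0 j [0.25, 0.91, -0.59, 1.93, 0.9, 0.6, 0.27]
```

Call:
jog_arm(steps=[[[0.004, 0, 0, 0, 0, 0], [0.006, 0, 0, 0, 0, 0], [0.006, 0, 0, 0, 0, 0]]])

```text
time: 21.5
ee_pos: [0.5427, 0.0077, 0.0641]
tool_rot: [-0.545, -3.092, 0.001]
ft_force: [-4.6, 0.8, 10.7]
finger_gap: 0.123
grip_force: 63.1
```

Call:
jog_arm(steps=[[[0.004, 0, 0, 0, 0, 0], [0.006, 0, 0, 0, 0, 0], [0.006, 0, 0, 0, 0, 0]]])

```text
time: 21.88
ee_pos: [0.5435, 0.0078, 0.064]
tool_rot: [-0.544, -3.088, 0.003]
ft_force: [-9.1, 0.8, 14.9]
finger_gap: 0.123
grip_force: 63.6
```

```bash
python3 -c "
from h import *
st()
"
```

```text
t 21.88 p [0.5435 0.0078 0.064 ] yaw(y-axis dir,deg) 70.0 tilt [-0.006 -0.001 -1.   ] F [-9.1  0.8 14.9] M [ 0.184  2.113 -0.154] gap 0.123 grip 63.6 j [0.25, 0.91, -0.6, 1.92, 0.89, 0.61, 0.28]
```

Call:
jog_arm(steps=[[[0, 0, 0, 0, 0, -0.2], [0, 0, 0, 0, 0, -0.4], [0, 0, 0, 0, 0, -0.6], [0, 0, 0, 0, 0, -0.8], [0, 0, 0, 0, 0, -1], [0, 0, 0, 0, 0, -1]]])

```text
time: 22.62
ee_pos: [0.5435, 0.0078, 0.064]
tool_rot: [-1.687, -2.645, 0.007]
ft_force: [-9.2, 1.3, 14.0]
finger_gap: 0.126
grip_force: 63.5
```

```bash
python3 -c "
from h import *
st()
"
```

```text
t 22.62 p [0.5435 0.0078 0.064 ] yaw(y-axis dir,deg) 25.0 tilt [-0.006 -0.002 -1.   ] F [-9.2  1.3 14. ] M [ 0.286  1.997 -0.203] gap 0.126 grip 63.5 j [0.14, 0.87, -0.4, 1.92, 0.68, 0.5, -0.32]
```

Call:
jog_arm(steps=[[[0, 0, 0, 0, 0, -0.2], [0, 0, 0, 0, 0, -0.4], [0, 0, 0, 0, 0, -0.6], [0, 0, 0, 0, 0, -0.8], [0, 0, 0, 0, 0, -1], [0, 0, 0, 0, 0, -1]]])

```text
time: 23.38
ee_pos: [0.5435, 0.0077, 0.064]
tool_rot: [-2.572, -1.799, 0.01]
ft_force: [-8.3, 0.7, 13.7]
finger_gap: 0.121
grip_force: 63.4
```

```bash
python3 -c "
from h import *
st()
"
```

```text
t 23.38 p [0.5435 0.0077 0.064 ] yaw(y-axis dir,deg) -20.1 tilt [-0.007 -0.001 -1.   ] F [-8.3  0.7 13.7] M [ 0.293  1.87  -0.109] gap 0.121 grip 63.4 j [0.03, 0.85, -0.21, 1.93, 0.41, 0.41, -0.84]
```

```bash
cat > m.py <<'E'
from h import *
o=arm.observe(); R=cv2.Rodrigues(o["tool_rot"])[0]; F,M=o["ft_force"],o["wrist_torque"]
print("yaw",np.degrees(np.arctan2(R[1,1],R[0,1])).round(2),"Maxial(tool z)",(R[:,2]@M).round(3),"jt7",o["joint_torque"][6].round(3),o["joint_torque"].round(2)[:6],"M",M.round(3),"F",F.round(1),"x",o["ee_pos"].round(4))
E
python3 m.py
```

```text
yaw -20.06 Maxial(tool z) 0.105 jt7 -0.113 [  0.46 -47.04  -0.23 -10.89   0.67  -2.21] M [ 0.293  1.87  -0.109] F [-8.3  0.7 13.7] x [0.5435 0.0077 0.064 ]
```

Call:
jog_arm(steps=[[[0, 0, 0, 0, 0, -0.1], [0, 0, 0, 0, 0, -0.2]]])

```text
time: 23.62
ee_pos: [0.5435, 0.0078, 0.064]
tool_rot: [-2.706, -1.591, 0.01]
ft_force: [-8.6, 1.6, 13.4]
finger_gap: 0.123
grip_force: 63.4
```

```bash
python3 m.py
```

```text
yaw -29.09 Maxial(tool z) -0.117 jt7 0.281 [  1.29 -46.93  -0.06 -10.87   0.74  -2.21] M [0.231 1.846 0.114] F [-8.6  1.6 13.4] x [0.5435 0.0078 0.064 ]
```

Call:
jog_arm(steps=[[[0, 0, 0, 0, 0, -0.1], [0, 0, 0, 0, 0, -0.2]]])

```text
time: 23.88
ee_pos: [0.5435, 0.0078, 0.064]
tool_rot: [-2.823, -1.374, 0.01]
ft_force: [-7.7, 1.1, 13.7]
finger_gap: 0.124
grip_force: 63.4
```

```bash
python3 m.py
```

```text
yaw -38.1 Maxial(tool z) -0.152 jt7 0.273 [  1.22 -46.9    0.33 -10.77   0.66  -2.27] M [0.234 1.827 0.15 ] F [-7.7  1.1 13.7] x [0.5435 0.0078 0.064 ]
```

Call:
jog_arm(steps=[[[0, 0, 0, 0, 0, -0.1], [0, 0, 0, 0, 0, -0.2]]])

```text
time: 24.12
ee_pos: [0.5435, 0.0078, 0.064]
tool_rot: [-2.922, -1.148, 0.01]
ft_force: [-7.5, 1.1, 13.0]
finger_gap: 0.124
grip_force: 63.4
```

```bash
python3 m.py
```

```text
yaw -47.1 Maxial(tool z) -0.123 jt7 0.267 [  1.17 -46.87   0.7  -10.68   0.58  -2.32] M [0.293 1.724 0.12 ] F [-7.5  1.1 13. ] x [0.5435 0.0078 0.064 ]
```

Call:
jog_arm(steps=[[[0, 0, 0, 0, 0, -0.1], [0, 0, 0, 0, 0, -0.2], [0, 0, 0, 0, 0, -0.3]]])

```text
time: 24.5
ee_pos: [0.5436, 0.0078, 0.0641]
tool_rot: [-3.037, -0.797, 0.011]
ft_force: [-7.6, 0.5, 14.8]
finger_gap: 0.121
grip_force: 63.6
```

```bash
python3 m.py
```

```text
yaw -60.6 Maxial(tool z) -0.168 jt7 0.233 [  1.1  -46.29   1.23 -10.52   0.45  -2.44] M [0.242 1.717 0.166] F [-7.6  0.5 14.8] x [0.5436 0.0078 0.0641]
```

Call:
jog_arm(steps=[[[0, 0, 0, 0, 0, -0.1], [0, 0, 0, 0, 0, -0.2]]])

```text
time: 24.75
ee_pos: [0.5436, 0.0078, 0.0642]
tool_rot: [-3.091, -0.556, 0.011]
ft_force: [-9.0, -0.2, 16.5]
finger_gap: 0.121
grip_force: 63.7
```

```bash
python3 m.py
```

```text
yaw -69.6 Maxial(tool z) -0.145 jt7 0.194 [  1.06 -45.75   1.55 -10.43   0.34  -2.53] M [0.144 1.758 0.143] F [-9.  -0.2 16.5] x [0.5436 0.0078 0.0642]
```

Call:
jog_arm(steps=[[[0, 0, 0, 0, 0, -0.1], [0, 0, 0, 0, 0, -0.2]]])

```text
time: 25.0
ee_pos: [0.5436, 0.0078, 0.0643]
tool_rot: [-3.125, -0.312, 0.011]
ft_force: [-8.4, 1.1, 16.4]
finger_gap: 0.122
grip_force: 63.9
```

```bash
python3 m.py
```

```text
yaw -78.59 Maxial(tool z) -0.265 jt7 0.156 [  1.02 -45.22   1.86 -10.35   0.23  -2.62] M [0.113 1.83  0.265] F [-8.4  1.1 16.4] x [0.5436 0.0078 0.0643]
```

Call:
jog_arm(steps=[[[0, 0, 0, 0, 0, -0.1]]])

```text
time: 25.12
ee_pos: [0.5437, 0.0077, 0.0644]
tool_rot: [-3.135, -0.189, 0.011]
ft_force: [-8.3, 1.3, 18.1]
finger_gap: 0.124
grip_force: 63.9
```

```bash
python3 m.py
```

```text
yaw -83.09 Maxial(tool z) -0.256 jt7 0.137 [  1.   -44.95   2.   -10.31   0.17  -2.66] M [0.153 1.809 0.255] F [-8.3  1.3 18.1] x [0.5437 0.0077 0.0644]
```

Call:
jog_arm(steps=[[[0, 0, 0, 0, 0, -0.1]]])

```text
time: 25.25
ee_pos: [0.5436, 0.0077, 0.0644]
tool_rot: [-3.14, -0.066, 0.011]
ft_force: [-8.2, 1.4, 17.6]
finger_gap: 0.125
grip_force: 64.0
```

```bash
python3 m.py
```

```text
yaw -87.59 Maxial(tool z) -0.287 jt7 0.127 [  0.97 -44.85   2.14 -10.29   0.12  -2.68] M [0.109 1.804 0.287] F [-8.2  1.4 17.6] x [0.5436 0.0077 0.0644]
```

Call:
jog_arm(steps=[[[0, 0, 0, 0, 0, -0.1]]])

```text
time: 25.38
ee_pos: [0.5437, 0.0077, 0.0644]
tool_rot: [-3.141, 0.057, 0.011]
ft_force: [-8.5, 0.8, 17.7]
finger_gap: 0.124
grip_force: 64.0
```

```bash
python3 m.py
```

```text
yaw -92.09 Maxial(tool z) -0.272 jt7 0.126 [  0.94 -44.86   2.28 -10.28   0.08  -2.69] M [0.098 1.881 0.272] F [-8.5  0.8 17.7] x [0.5437 0.0077 0.0644]
```

Call:
jog_arm(steps=[[[0, 0, 0, 0, 0, -0.1]]])

```text
time: 25.5
ee_pos: [0.5437, 0.0077, 0.0644]
tool_rot: [-3.136, 0.181, 0.011]
ft_force: [-8.5, -0.2, 17.3]
finger_gap: 0.119
grip_force: 64.0
```

```bash
python3 m.py
```

```text
yaw -96.6 Maxial(tool z) -0.256 jt7 0.125 [ 9.100e-01 -4.484e+01  2.430e+00 -1.026e+01  4.000e-02 -2.690e+00] M [0.088 1.835 0.257] F [-8.5 -0.2 17.3] x [0.5437 0.0077 0.0644]
```

Call:
jog_arm(steps=[[[0, 0, 0, 0, 0, -0.1]]])

```text
time: 25.62
ee_pos: [0.5436, 0.0077, 0.0644]
tool_rot: [-3.127, 0.304, 0.011]
ft_force: [-7.9, -0.1, 17.5]
finger_gap: 0.118
grip_force: 64.0
```

```bash
python3 m.py
```

```text
yaw -101.1 Maxial(tool z) -0.297 jt7 0.125 [  0.88 -44.83   2.57 -10.25   0.    -2.7 ] M [0.059 1.818 0.298] F [-7.9 -0.1 17.5] x [0.5436 0.0077 0.0644]
```

Call:
jog_arm(steps=[[[0, 0, 0, 0, 0, -0.1]]])

```text
time: 25.75
ee_pos: [0.5437, 0.0077, 0.0644]
tool_rot: [3.112, -0.426, -0.011]
ft_force: [-8.1, 0.4, 17.6]
finger_gap: 0.119
grip_force: 64.0
```

```bash
python3 m.py
```

```text
yaw -105.6 Maxial(tool z) -0.26 jt7 0.126 [ 8.500e-01 -4.481e+01  2.720e+00 -1.024e+01 -4.000e-02 -2.700e+00] M [0.048 1.778 0.261] F [-8.1  0.4 17.6] x [0.5437 0.0077 0.0644]
```

Torque levelled off at about 0.26 N m from a yaw of about -85°, so the clutch is slipping, by about 0.36 rad so far. A little more puts it safely past the first click. Then I'll release and go to knob 1.

Call:
jog_arm(steps=[[[0, 0, 0, 0, 0, -0.08], [0, 0, 0, 0, 0, -0.13], [0, 0, 0, 0, 0, -0.13]]])

```text
time: 26.12
ee_pos: [0.5436, 0.0077, 0.0644]
tool_rot: [3.087, -0.582, -0.011]
ft_force: [-8.7, 0.2, 18.6]
finger_gap: 0.123
grip_force: 64.0
```

```bash
python3 m.py
```

```text
yaw -111.35 Maxial(tool z) -0.081 jt7 -0.152 [  0.31 -44.64   3.15 -10.18  -0.23  -2.67] M [0.085 1.806 0.083] F [-8.7  0.2 18.6] x [0.5436 0.0077 0.0644]
```

Call:
jog_arm(steps=[[[-0.008, 0, 0, 0, 0, 0], [-0.008, 0, 0, 0, 0, 0], [-0.008, 0, 0, 0, 0, 0], [-0.008, 0, 0, 0, 0, 0]]], hand=0.35)

```text
time: 26.62
ee_pos: [0.5437, 0.0075, 0.0631]
tool_rot: [3.087, -0.583, 0.0]
ft_force: [1.5, -0.9, -0.4]
finger_gap: 0.35
grip_force: 0.0
```

Call:
jog_arm(steps=[[[0, 0, 0.05, 0, 0, 0], [0, 0, 0.12, 0, 0, 0], [0, 0, 0.17, 0, 0, 0], [0, 0, 0.17, 0, 0, 0]]])

```text
time: 27.12
ee_pos: [0.5449, 0.0074, 0.1499]
tool_rot: [-3.086, 0.583, -0.006]
ft_force: [0.1, 0.6, -0.6]
finger_gap: 0.354
grip_force: 0.0
```

Call:
jog_arm(steps=[[[-0.03, 0.1, 0, 0, 0, 0.2], [-0.05, 0.2, 0, 0, 0, 0.4], [-0.05, 0.25, 0, 0, 0, 0.6], [-0.05, 0.26, 0, 0, 0, 0.8], [-0.05, 0.26, 0, 0, 0, 1.0], [-0.05, 0.26, 0, 0, 0, 1.0]]])

```text
time: 27.88
ee_pos: [0.5178, 0.1374, 0.1473]
tool_rot: [-3.075, -0.641, 0.003]
ft_force: [-0.0, 0.0, 0.5]
finger_gap: 0.35
grip_force: 0.0
```

```bash
python3 -c "
from h import *
st()
p=arm.get_image('scene'); save(p,'p4.png',(320,170,100,80),7)
"
```

```text
t 27.88 p [0.5178 0.1374 0.1473] yaw(y-axis dir,deg) -66.5 tilt [-0.002  0.    -1.   ] F [-0.   0.   0.5] M [-0.025 -0.041  0.01 ] gap 0.35 grip 0.0 j [-0.35, 0.7, 0.0, 1.92, -0.01, 0.53, -1.5]
```

View pics/p4.png

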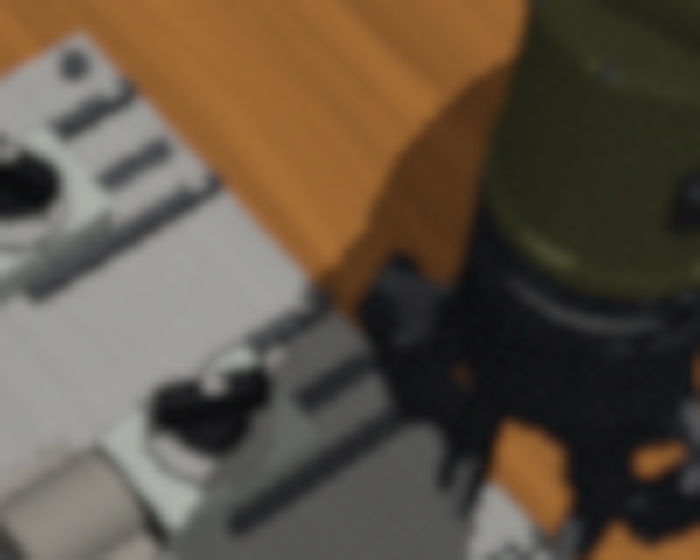

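The white mark shows beside the bar end at (240,355), so knob 2 is past its first click. Knob 1 is next.

Call:
jog_arm(steps=[[[0, 0, 0, 0, 0, 0.25], [0, 0, 0, 0, 0, 0.5], [0, 0, 0, 0, 0, 0.75], [0, 0, 0, 0, 0, 1.0], [0, 0, 0, 0, 0, 1.0]]])

```text
time: 28.55
ee_pos: [0.5182, 0.1371, 0.1479]
tool_rot: [-2.597, -1.767, 0.001]
ft_force: [-0.4, -0.4, -0.7]
finger_gap: 0.347
grip_force: 0.0
```

Call:
jog_arm(steps=[[[0, 0, 0, 0, 0, 0.25], [0, 0, 0, 0, 0, 0.5], [0, 0, 0, 0, 0, 0.75], [0, 0, 0, 0, 0, 1.0], [0, 0, 0, 0, 0, 1.0]]])

```text
time: 29.18
ee_pos: [0.5182, 0.1372, 0.148]
tool_rot: [-1.724, -2.625, 0.001]
ft_force: [0.0, -0.9, -0.2]
finger_gap: 0.351
grip_force: 0.0
```

Call:
jog_arm(steps=[[[0, 0, 0, 0, 0, 0.25], [0, 0, 0, 0, 0, 0.5], [0, 0, 0, 0, 0, 0.522], [0, 0, 0, 0, 0, 0.522]]])

```text
time: 29.68
ee_pos: [0.5183, 0.1374, 0.1482]
tool_rot: [-1.155, -2.921, 0.0]
ft_force: [-0.6, -0.3, 0.1]
finger_gap: 0.348
grip_force: 0.0
```

```bash
python3 -c "
from h import *
st()
"
```

```text
t 29.68 p [0.5183 0.1374 0.1482] yaw(y-axis dir,deg) 46.9 tilt [-0. -0. -1.] F [-0.6 -0.3  0.1] M [0.029 0.021 0.013] gap 0.348 grip 0.0 j [-0.02, 0.74, -0.55, 1.9, 0.61, 0.67, -0.12]
```

Call:
jog_arm(steps=[[[-0.002, -0.001, -0.06, 0, 0, 0], [-0.002, -0.001, -0.12, 0, 0, 0], [-0.002, -0.001, -0.155, 0, 0, 0], [-0.002, -0.001, -0.169, 0, 0, 0], [-0.002, -0.001, -0.169, 0, 0, 0]]])

```text
time: 30.3
ee_pos: [0.5174, 0.1371, 0.0638]
tool_rot: [1.15, 2.923, -0.0]
ft_force: [0.3, 0.7, 0.2]
finger_gap: 0.347
grip_force: 0.0
```

Call:
jog_arm(steps=[[[0, 0, 0, 0, 0, 0], [0, 0, 0, 0, 0, 0], [0, 0, 0, 0, 0, 0], [0, 0, 0, 0, 0, 0]]], hand=0, newtons=60)

```text
time: 30.8
ee_pos: [0.5178, 0.1367, 0.0647]
tool_rot: [1.15, 2.922, 0.0]
ft_force: [-1.8, -1.5, 6.0]
finger_gap: 0.117
grip_force: 62.4
```

```bash
python3 -c "
from h import *
st()
"
```

```text
t 30.8 p [0.5178 0.1367 0.0647] yaw(y-axis dir,deg) 47.1 tilt [ 0.001 -0.    -1.   ] F [-1.8 -1.5  6. ] M [-0.254  0.259 -0.092] gap 0.117 grip 62.4 j [-0.09, 0.87, -0.43, 1.95, 0.74, 0.48, -0.24]
```

Call:
jog_arm(steps=[[[0.01, 0, 0, 0, 0, 0], [0.02, 0, 0, 0, 0, 0], [0.03, 0.001, 0, 0, 0, 0], [0.04, 0.001, 0, 0, 0, 0], [0.05, 0.001, 0, 0, 0, 0], [0.05, 0.001, 0, 0, 0, 0]]])

```text
time: 31.55
ee_pos: [0.5418, 0.1372, 0.0647]
tool_rot: [-1.149, -2.923, 0.001]
ft_force: [-1.9, -0.9, 8.4]
finger_gap: 0.124
grip_force: 62.7
```

Call:
jog_arm(steps=[[[0.004, 0, 0, 0, 0, 0], [0.008, 0, 0, 0, 0, 0], [0.008, 0, 0, 0, 0, 0]]])

```text
time: 31.92
ee_pos: [0.5452, 0.1373, 0.0647]
tool_rot: [-1.149, -2.923, 0.002]
ft_force: [-4.7, -1.4, 9.0]
finger_gap: 0.121
grip_force: 62.8
```

Call:
jog_arm(steps=[[[0.004, 0, 0, 0, 0, 0], [0.008, 0, 0, 0, 0, 0], [0.008, 0, 0, 0, 0, 0]]])

```text
time: 32.3
ee_pos: [0.549, 0.1374, 0.0647]
tool_rot: [-1.148, -2.923, 0.002]
ft_force: [-5.1, -0.7, 9.7]
finger_gap: 0.122
grip_force: 62.8
```

```bash
python3 -c "
from h import *
st()
"
```

```text
t 32.3 p [0.549  0.1374 0.0647] yaw(y-axis dir,deg) 47.1 tilt [-0.002 -0.001 -1.   ] F [-5.1 -0.7  9.7] M [-0.204  1.033 -0.073] gap 0.122 grip 62.8 j [-0.06, 0.9, -0.46, 1.86, 0.71, 0.56, -0.17]
```

Call:
jog_arm(steps=[[[0.004, 0, 0, 0, 0, 0], [0.006, 0, 0, 0, 0, 0], [0.006, 0, 0, 0, 0, 0]]])

```text
time: 32.67
ee_pos: [0.5492, 0.1374, 0.0646]
tool_rot: [-1.145, -2.92, 0.006]
ft_force: [-10.2, -1.7, 14.4]
finger_gap: 0.122
grip_force: 63.5
```

Call:
jog_arm(steps=[[[0.004, 0, 0, 0, 0, 0], [0.006, 0, 0, 0, 0, 0], [0.006, 0, 0, 0, 0, 0]]])

```text
time: 33.05
ee_pos: [0.5494, 0.1374, 0.0646]
tool_rot: [-1.143, -2.917, 0.011]
ft_force: [-15.6, -0.5, 18.5]
finger_gap: 0.123
grip_force: 64.1
```

```bash
python3 -c "
from h import *
st()
"
```

```text
t 33.05 p [0.5494 0.1374 0.0646] yaw(y-axis dir,deg) 47.2 tilt [-0.011 -0.003 -1.   ] F [-15.6  -0.5  18.5] M [-0.149  3.512 -0.154] gap 0.123 grip 64.1 j [-0.05, 0.9, -0.47, 1.84, 0.7, 0.58, -0.16]
```

Call:
jog_arm(steps=[[[-0.004, 0, 0, 0, 0, -0.2], [-0.004, 0, 0, 0, 0, -0.4], [-0.004, 0, 0, 0, 0, -0.6], [-0.004, 0, 0, 0, 0, -0.8], [-0.004, 0, 0, 0, 0, -1]]])

```text
time: 33.67
ee_pos: [0.5487, 0.137, 0.0646]
tool_rot: [-2.181, -2.255, 0.014]
ft_force: [-12.8, -1.2, 16.0]
finger_gap: 0.119
grip_force: 63.8
```

Call:
jog_arm(steps=[[[0, 0, 0, 0, 0, -0.2], [0, 0, 0, 0, 0, -0.4], [0, 0, 0, 0, 0, -0.6], [0, 0, 0, 0, 0, -0.8], [0, 0, 0, 0, 0, -1]]])

```text
time: 34.3
ee_pos: [0.548, 0.1372, 0.0646]
tool_rot: [-2.88, -1.25, 0.018]
ft_force: [-12.8, -0.3, 17.7]
finger_gap: 0.12
grip_force: 63.9
```

```bash
python3 m.py
```

```text
yaw -43.08 Maxial(tool z) -0.138 jt7 0.67 [  2.44 -47.37   1.59 -13.99   1.15  -3.85] M [-0.135  2.851  0.133] F [-12.8  -0.3  17.7] x [0.548  0.1372 0.0646]
```

Call:
jog_arm(steps=[[[0, 0, 0, 0, 0, -0.1], [0, 0, 0, 0, 0, -0.2]]])

```text
time: 34.55
ee_pos: [0.5479, 0.1373, 0.0646]
tool_rot: [-2.968, -1.024, 0.019]
ft_force: [-13.9, 0.2, 18.4]
finger_gap: 0.12
grip_force: 64.0
```

```bash
python3 m.py
```

```text
yaw -51.92 Maxial(tool z) -0.126 jt7 0.266 [  1.99 -47.08   2.28 -13.81   0.78  -3.93] M [-0.138  2.808  0.122] F [-13.9   0.2  18.4] x [0.5479 0.1373 0.0646]
```

Call:
jog_arm(steps=[[[0, 0, 0, 0, 0, -0.1], [0, 0, 0, 0, 0, -0.2]]])

```text
time: 34.8
ee_pos: [0.5478, 0.1374, 0.0647]
tool_rot: [-3.039, -0.788, 0.019]
ft_force: [-12.8, -0.9, 18.3]
finger_gap: 0.124
grip_force: 64.1
```

```bash
python3 m.py
```

```text
yaw -60.93 Maxial(tool z) -0.152 jt7 0.238 [  2.11 -46.47   2.75 -13.72   0.67  -4.07] M [-0.099  2.857  0.149] F [-12.8  -0.9  18.3] x [0.5478 0.1374 0.0647]
```

Call:
jog_arm(steps=[[[0, 0, 0, 0, 0, -0.1], [0, 0, 0, 0, 0, -0.2]]])

```text
time: 35.05
ee_pos: [0.5478, 0.1376, 0.0648]
tool_rot: [-3.092, -0.548, 0.019]
ft_force: [-13.4, 0.6, 19.7]
finger_gap: 0.124
grip_force: 64.3
```

```bash
python3 m.py
```

```text
yaw -69.92 Maxial(tool z) -0.201 jt7 0.201 [  2.2  -45.88   3.2  -13.63   0.54  -4.21] M [-0.091  2.944  0.199] F [-13.4   0.6  19.7] x [0.5478 0.1376 0.0648]
```

Call:
jog_arm(steps=[[[0, 0, 0, 0, 0, -0.1], [0, 0, 0, 0, 0, -0.2]]])

```text
time: 35.3
ee_pos: [0.5478, 0.1377, 0.0649]
tool_rot: [-3.126, -0.304, 0.02]
ft_force: [-13.6, -0.6, 20.7]
finger_gap: 0.121
grip_force: 64.4
```

```bash
python3 m.py; python3 -c "
from h import *
st()"
```

```text
yaw -78.91 Maxial(tool z) -0.221 jt7 0.165 [  2.28 -45.3    3.63 -13.53   0.41  -4.34] M [-0.137  2.975  0.221] F [-13.6  -0.6  20.7] x [0.5478 0.1377 0.0649]
t 35.3 p [0.5478 0.1377 0.0649] yaw(y-axis dir,deg) -78.9 tilt [-0.012 -0.001 -1.   ] F [-13.6  -0.6  20.7] M [-0.137  2.975  0.221] gap 0.121 grip 64.4 j [-0.36, 0.86, 0.05, 1.87, -0.11, 0.43, -1.6]
```

Call:
jog_arm(steps=[[[0, 0, 0, 0, 0, -0.1]]])

```text
time: 35.42
ee_pos: [0.5478, 0.1377, 0.0649]
tool_rot: [-3.136, -0.181, 0.02]
ft_force: [-13.6, -0.6, 21.7]
finger_gap: 0.122
grip_force: 64.5
```

```bash
python3 m.py
```

```text
yaw -83.41 Maxial(tool z) -0.207 jt7 0.147 [  2.32 -45.01   3.84 -13.48   0.34  -4.4 ] M [-0.106  2.98   0.207] F [-13.6  -0.6  21.7] x [0.5478 0.1377 0.0649]
```

Call:
jog_arm(steps=[[[0, 0, 0, 0, 0, -0.1]]])

```text
time: 35.55
ee_pos: [0.5477, 0.1378, 0.065]
tool_rot: [-3.141, -0.058, 0.02]
ft_force: [-12.2, -0.2, 21.9]
finger_gap: 0.122
grip_force: 64.5
```

```bash
python3 m.py
```

```text
yaw -87.9 Maxial(tool z) -0.24 jt7 0.141 [  2.35 -44.93   4.05 -13.45   0.28  -4.43] M [-0.136  2.996  0.241] F [-12.2  -0.2  21.9] x [0.5477 0.1378 0.065 ]
```

Call:
jog_arm(steps=[[[0, 0, 0, 0, 0, -0.1]]])

```text
time: 35.67
ee_pos: [0.5477, 0.1379, 0.065]
tool_rot: [3.141, -0.066, -0.02]
ft_force: [-13.5, -0.4, 21.4]
finger_gap: 0.119
grip_force: 64.5
```

```bash
python3 m.py
```

```text
yaw -92.4 Maxial(tool z) -0.281 jt7 0.141 [  2.38 -44.9    4.27 -13.4    0.23  -4.45] M [-0.112  3.04   0.282] F [-13.5  -0.4  21.4] x [0.5477 0.1379 0.065 ]
```

Call:
jog_arm(steps=[[[0, 0, 0, 0, 0, -0.1]]])

```text
time: 35.8
ee_pos: [0.5478, 0.1379, 0.065]
tool_rot: [3.135, -0.189, -0.02]
ft_force: [-13.8, -0.3, 21.1]
finger_gap: 0.12
grip_force: 64.5
```

```bash
python3 m.py
```

```text
yaw -96.9 Maxial(tool z) -0.226 jt7 0.142 [  2.41 -44.86   4.48 -13.36   0.18  -4.46] M [-0.095  2.99   0.228] F [-13.8  -0.3  21.1] x [0.5478 0.1379 0.065 ]
```

Call:
jog_arm(steps=[[[0, 0, 0, 0, 0, -0.1]]])

```text
time: 35.92
ee_pos: [0.5478, 0.1381, 0.065]
tool_rot: [3.125, -0.312, -0.02]
ft_force: [-13.4, 0.3, 22.5]
finger_gap: 0.118
grip_force: 64.5
```

```bash
python3 m.py
```

```text
yaw -101.4 Maxial(tool z) -0.249 jt7 0.144 [  2.44 -44.81   4.7  -13.31   0.13  -4.48] M [-0.125  2.996  0.253] F [-13.4   0.3  22.5] x [0.5478 0.1381 0.065 ]
```

Call:
jog_arm(steps=[[[0, 0, 0, 0, 0, -0.1]]])

```text
time: 36.05
ee_pos: [0.5478, 0.1381, 0.065]
tool_rot: [3.11, -0.434, -0.02]
ft_force: [-13.7, 0.4, 22.0]
finger_gap: 0.123
grip_force: 64.5
```

```bash
python3 m.py
```

```text
yaw -105.9 Maxial(tool z) -0.251 jt7 0.146 [  2.47 -44.77   4.91 -13.26   0.08  -4.49] M [-0.155  3.009  0.256] F [-13.7   0.4  22. ] x [0.5478 0.1381 0.065 ]
```

Same signature: the clutch has been slipping since about -85.5°. I'll finish it, release and go over to knob 3.

Call:
jog_arm(steps=[[[0, 0, 0, 0, 0, -0.08], [0, 0, 0, 0, 0, -0.13], [0, 0, 0, 0, 0, -0.13]]])

```text
time: 36.42
ee_pos: [0.5478, 0.1382, 0.065]
tool_rot: [3.084, -0.59, -0.02]
ft_force: [-13.4, 0.1, 21.7]
finger_gap: 0.119
grip_force: 64.5
```

Call:
jog_arm(steps=[[[-0.012, 0, 0, 0, 0, 0], [-0.012, 0, 0, 0, 0, 0], [-0.012, 0, 0, 0, 0, 0], [-0.012, 0, 0, 0, 0, 0]]], hand=0.35)

```text
time: 36.92
ee_pos: [0.5489, 0.1374, 0.0637]
tool_rot: [-3.085, 0.593, -0.001]
ft_force: [-0.5, -0.0, -0.1]
finger_gap: 0.352
grip_force: 0.0
```

Call:
jog_arm(steps=[[[0, 0, 0.05, 0, 0, 0], [0, 0, 0.12, 0, 0, 0], [0, 0, 0.17, 0, 0, 0], [0, 0, 0.17, 0, 0, 0]]])

```text
time: 37.42
ee_pos: [0.5501, 0.1376, 0.1505]
tool_rot: [-3.084, 0.592, -0.006]
ft_force: [0.3, 0.5, -0.6]
finger_gap: 0.353
grip_force: 0.0
```

Call:
jog_arm(steps=[[[0, -0.1, 0, 0, 0, 0.2], [0, -0.2, 0, 0, 0, 0.4], [0, -0.3, 0, 0, 0, 0.6], [0, -0.4, 0, 0, 0, 0.8], [0, -0.5, 0, 0, 0, 1.0], [0, -0.519, 0, 0, 0, 1.0]]])

```text
time: 38.17
ee_pos: [0.5471, -0.1276, 0.1477]
tool_rot: [3.078, 0.621, -0.003]
ft_force: [0.2, 0.6, -0.5]
finger_gap: 0.352
grip_force: 0.0
```

Call:
jog_arm(steps=[[[0, 0, 0, 0, 0, 0.25], [0, 0, 0, 0, 0, 0.5], [0, 0, 0, 0, 0, 0.75], [0, 0, 0, 0, 0, 1.0], [0, 0, 0, 0, 0, 1.0]]])

```text
time: 38.8
ee_pos: [0.5481, -0.1208, 0.148]
tool_rot: [-2.599, -1.762, 0.0]
ft_force: [0.5, 0.2, 0.6]
finger_gap: 0.35
grip_force: 0.0
```

Call:
jog_arm(steps=[[[0, 0, 0, 0, 0, 0.25], [0, 0, 0, 0, 0, 0.5], [0, 0, 0, 0, 0, 0.75], [0, 0, 0, 0, 0, 1.0], [0, 0, 0, 0, 0, 1.0]]])

```text
time: 39.42
ee_pos: [0.5482, -0.1214, 0.1483]
tool_rot: [-1.73, -2.621, -0.001]
ft_force: [0.2, -1.0, 0.6]
finger_gap: 0.352
grip_force: 0.0
```

```bash
python3 -c "
from h import *
st()
for n in ('top','scene'):
    p=arm.get_image(n); W=world(p); x,y,z=W[...,0],W[...,1],W[...,2]
    m=(np.hypot(x-.549,y+.119)<.04)&(z>.07)&(z<.09); print(n,m.sum(),rect(W[m][:,:2]) if m.sum()>5 else '')
    save(p,'k1%s.png'%n,(330,210,110,85) if n=='scene' else (210,160,170,110),5)
"
```

```text
t 39.42 p [ 0.5482 -0.1214  0.1483] yaw(y-axis dir,deg) 23.2 tilt [-0.001  0.001 -1.   ] F [ 0.2 -1.   0.6] M [-0.008 -0.013  0.016] gap 0.352 grip 0.0 j [0.42, 0.76, -0.48, 1.83, 0.52, 0.69, 0.04]
top 0 
scene 79 (array([ 0.549 , -0.1203]), array([0.0136, 0.0458]), 25.8)
```

View pics/k1scene.png

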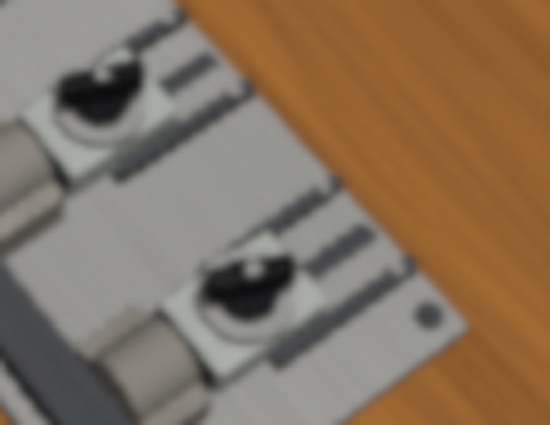

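Jaws 1 and 2 are up against their stones, and the bars sit past their marks. I'll close jaw 3.

Call:
jog_arm(steps=[[[-0.001, 0, -0.06, 0, 0, 0.035], [-0.001, 0, -0.12, 0, 0, 0.035], [-0.001, 0, -0.155, 0, 0, 0.035], [-0.001, 0, -0.169, 0, 0, 0.035], [-0.001, 0, -0.169, 0, 0, 0.035]]])

```text
time: 40.15
ee_pos: [0.5482, -0.1219, 0.0644]
tool_rot: [1.692, 2.647, 0.0]
ft_force: [-1.2, 0.6, 0.0]
finger_gap: 0.351
grip_force: 0.0
```

Call:
jog_arm(steps=[[[0, 0, 0, 0, 0, 0], [0, 0, 0, 0, 0, 0], [0, 0, 0, 0, 0, 0], [0, 0, 0, 0, 0, 0]]], hand=0, newtons=60)

```text
time: 40.65
ee_pos: [0.5482, -0.1225, 0.0652]
tool_rot: [1.692, 2.645, 0.0]
ft_force: [-1.9, -1.1, 6.9]
finger_gap: 0.12
grip_force: 62.8
```

```bash
python3 -c "
from h import *
st()
"
```

```text
t 40.65 p [ 0.5482 -0.1225  0.0652] yaw(y-axis dir,deg) 24.8 tilt [ 0.001 -0.001 -1.   ] F [-1.9 -1.1  6.9] M [-0.19   0.384 -0.145] gap 0.12 grip 62.8 j [0.36, 0.88, -0.39, 1.87, 0.63, 0.51, -0.03]
```

Call:
jog_arm(steps=[[[0.016, 0, 0, 0, 0, 0], [0.032, 0.001, 0, 0, 0, 0], [0.048, 0.001, 0, 0, 0, 0], [0.064, 0.001, 0, 0, 0, 0], [0.08, 0.002, 0, 0, 0, 0], [0.08, 0.002, 0, 0, 0, 0]]])

```text
time: 41.4
ee_pos: [0.5889, -0.1215, 0.0653]
tool_rot: [1.692, 2.645, 0.001]
ft_force: [-0.4, -2.2, 5.9]
finger_gap: 0.12
grip_force: 62.6
```

Call:
jog_arm(steps=[[[0.005, 0, 0, 0, 0, 0], [0.01, 0, 0, 0, 0, 0], [0.01, 0, 0, 0, 0, 0]]])

```text
time: 41.78
ee_pos: [0.5926, -0.1214, 0.0653]
tool_rot: [1.693, 2.647, -0.001]
ft_force: [-3.8, 0.0, 7.6]
finger_gap: 0.121
grip_force: 63.0
```

Call:
jog_arm(steps=[[[0.004, 0, 0, 0, 0, 0], [0.008, 0, 0, 0, 0, 0], [0.008, 0, 0, 0, 0, 0]]])

```text
time: 42.15
ee_pos: [0.5929, -0.1215, 0.0652]
tool_rot: [-1.69, -2.642, 0.009]
ft_force: [-10.1, 0.8, 14.4]
finger_gap: 0.123
grip_force: 63.9
```

```bash
python3 -c "
from h import *
st()
"
```

```text
t 42.15 p [ 0.5929 -0.1215  0.0652] yaw(y-axis dir,deg) 24.8 tilt [-0.008 -0.002 -1.   ] F [-10.1   0.8  14.4] M [ 0.117  2.209 -0.099] gap 0.123 grip 63.9 j [0.36, 0.92, -0.42, 1.73, 0.59, 0.63, 0.02]
```

Call:
jog_arm(steps=[[[0, 0, 0, 0, 0, -0.2], [0, 0, 0, 0, 0, -0.4], [0, 0, 0, 0, 0, -0.6], [0, 0, 0, 0, 0, -0.8], [0, 0, 0, 0, 0, -1]]])

```text
time: 42.78
ee_pos: [0.5926, -0.1215, 0.0652]
tool_rot: [-2.578, -1.79, 0.012]
ft_force: [-10.2, 0.5, 14.1]
finger_gap: 0.12
grip_force: 63.8
```

Call:
jog_arm(steps=[[[0, 0, 0, 0, 0, -0.2], [0, 0, 0, 0, 0, -0.4], [0, 0, 0, 0, 0, -0.6], [0, 0, 0, 0, 0, -0.8]]])

```text
time: 43.28
ee_pos: [0.5923, -0.1214, 0.0652]
tool_rot: [-3.006, -0.906, 0.013]
ft_force: [-9.2, 0.7, 14.7]
finger_gap: 0.123
grip_force: 63.9
```

Call:
jog_arm(steps=[[[0, 0, 0, 0, 0, -0.1], [0, 0, 0, 0, 0, -0.2]]])

```text
time: 43.52
ee_pos: [0.5923, -0.1214, 0.0653]
tool_rot: [-3.067, -0.671, 0.013]
ft_force: [-11.6, 0.9, 16.0]
finger_gap: 0.12
grip_force: 64.0
```

```bash
python3 m.py
```

```text
yaw -65.31 Maxial(tool z) -0.18 jt7 0.253 [-6.400e-01 -4.980e+01 -1.600e-01 -1.374e+01 -1.000e-02 -3.350e+00] M [0.077 2.282 0.179] F [-11.6   0.9  16. ] x [ 0.5923 -0.1214  0.0653]
```

Call:
jog_arm(steps=[[[0, 0, 0, 0, 0, -0.1], [0, 0, 0, 0, 0, -0.2]]])

```text
time: 43.78
ee_pos: [0.5924, -0.1213, 0.0654]
tool_rot: [-3.111, -0.429, 0.013]
ft_force: [-11.4, 0.2, 16.1]
finger_gap: 0.118
grip_force: 64.2
```

```bash
python3 m.py
```

```text
yaw -74.3 Maxial(tool z) -0.189 jt7 0.219 [ -0.52 -49.33   0.36 -13.69  -0.13  -3.4 ] M [0.015 2.314 0.19 ] F [-11.4   0.2  16.1] x [ 0.5924 -0.1213  0.0654]
```

Call:
jog_arm(steps=[[[0, 0, 0, 0, 0, -0.1], [0, 0, 0, 0, 0, -0.2]]])

```text
time: 44.02
ee_pos: [0.5924, -0.1212, 0.0655]
tool_rot: [-3.135, -0.184, 0.013]
ft_force: [-11.4, 0.1, 17.1]
finger_gap: 0.119
grip_force: 64.3
```

```bash
python3 m.py
```

```text
yaw -83.29 Maxial(tool z) -0.228 jt7 0.183 [ -0.45 -48.86   0.86 -13.64  -0.25  -3.45] M [0.021 2.294 0.229] F [-11.4   0.1  17.1] x [ 0.5924 -0.1212  0.0655]
```

Call:
jog_arm(steps=[[[0, 0, 0, 0, 0, -0.1]]])

```text
time: 44.15
ee_pos: [0.5925, -0.1212, 0.0656]
tool_rot: [-3.14, -0.061, 0.013]
ft_force: [-10.8, -0.2, 17.9]
finger_gap: 0.116
grip_force: 64.3
```

```bash
python3 m.py
```

```text
yaw -87.79 Maxial(tool z) -0.276 jt7 0.168 [ -0.42 -48.68   1.11 -13.62  -0.31  -3.47] M [0.082 2.36  0.277] F [-10.8  -0.2  17.9] x [ 0.5925 -0.1212  0.0656]
```

Call:
jog_arm(steps=[[[0, 0, 0, 0, 0, -0.1]]])

```text
time: 44.28
ee_pos: [0.5925, -0.1212, 0.0656]
tool_rot: [-3.14, 0.063, 0.013]
ft_force: [-9.5, 1.0, 18.2]
finger_gap: 0.121
grip_force: 64.3
```

```bash
python3 m.py
```

```text
yaw -92.29 Maxial(tool z) -0.25 jt7 0.165 [ -0.4  -48.7    1.35 -13.61  -0.36  -3.46] M [0.06  2.382 0.251] F [-9.5  1.  18.2] x [ 0.5925 -0.1212  0.0656]
```

Call:
jog_arm(steps=[[[0, 0, 0, 0, 0, -0.1]]])

```text
time: 44.4
ee_pos: [0.5924, -0.1211, 0.0656]
tool_rot: [-3.136, 0.186, 0.013]
ft_force: [-10.4, 0.1, 17.4]
finger_gap: 0.121
grip_force: 64.3
```

```bash
python3 m.py
```

```text
yaw -96.79 Maxial(tool z) -0.28 jt7 0.165 [ -0.38 -48.69   1.6  -13.6   -0.41  -3.45] M [0.024 2.399 0.282] F [-10.4   0.1  17.4] x [ 0.5924 -0.1211  0.0656]
```

Call:
jog_arm(steps=[[[0, 0, 0, 0, 0, -0.1]]])

```text
time: 44.52
ee_pos: [0.5924, -0.1211, 0.0656]
tool_rot: [-3.126, 0.309, 0.013]
ft_force: [-11.0, -0.6, 18.5]
finger_gap: 0.124
grip_force: 64.3
```

```bash
python3 m.py
```

```text
yaw -101.29 Maxial(tool z) -0.243 jt7 0.166 [ -0.36 -48.68   1.85 -13.59  -0.45  -3.44] M [0.054 2.397 0.245] F [-11.   -0.6  18.5] x [ 0.5924 -0.1211  0.0656]
```

Call:
jog_arm(steps=[[[0, 0, 0, 0, 0, -0.1], [0, 0, 0, 0, 0, -0.2], [0, 0, 0, 0, 0, -0.255], [0, 0, 0, 0, 0, -0.255]]])

```text
time: 45.02
ee_pos: [0.5925, -0.121, 0.0656]
tool_rot: [3.08, -0.617, -0.013]
ft_force: [-9.8, 0.9, 18.3]
finger_gap: 0.121
grip_force: 64.3
```

```bash
python3 m.py
```

```text
yaw -112.66 Maxial(tool z) -0.119 jt7 -0.159 [ -0.91 -48.42   2.74 -13.51  -0.69  -3.38] M [0.054 2.413 0.121] F [-9.8  0.9 18.3] x [ 0.5925 -0.121   0.0656]
```

Call:
jog_arm(steps=[[[-0.009, 0, 0, 0, 0, 0], [-0.009, 0, 0, 0, 0, 0], [-0.009, 0, 0, 0, 0, 0], [-0.009, 0, 0, 0, 0, 0]]], hand=0.35)

```text
time: 45.52
ee_pos: [0.5928, -0.121, 0.0642]
tool_rot: [-3.08, 0.616, -0.001]
ft_force: [-1.2, -0.4, 0.8]
finger_gap: 0.351
grip_force: 0.0
```

Call:
jog_arm(steps=[[[0, 0, 0.05, 0, 0, 0], [0, 0, 0.12, 0, 0, 0], [0, 0, 0.24, 0, 0, 0], [0, 0, 0.3, 0, 0, 0], [0, 0, 0.3, 0, 0, 0]]])

```text
time: 46.15
ee_pos: [0.5943, -0.1216, 0.217]
tool_rot: [-3.08, 0.616, -0.009]
ft_force: [-1.1, 0.3, -1.4]
finger_gap: 0.345
grip_force: 0.0
```

Call:
jog_arm(steps=[[[-0.1, -0.1, 0, 0, 0, 0], [-0.2, -0.2, 0, 0, 0, 0], [-0.25, -0.3, 0, 0, 0, 0], [-0.3, -0.4, 0, 0, 0, 0], [-0.3, -0.5, 0, 0, 0, 0], [-0.3, -0.5, 0, 0, 0, 0]]])

```text
time: 46.9
ee_pos: [0.44, -0.3763, 0.2133]
tool_rot: [3.075, -0.628, -0.001]
ft_force: [0.6, 1.2, -0.3]
finger_gap: 0.345
grip_force: 0.0
```

```bash
python3 -c "
from h import *
st()
for n in ('top','scene'):
    p=arm.get_image(n); W=world(p); x,y,z=W[...,0],W[...,1],W[...,2]
    for nm,c in (('b1',(.611,.14)),('b2',(.611,.01))):
        m=(abs(x-c[0])<.032)&(abs(y-c[1])<.05)&(z>.043)&(z<.068); print(n,nm,m.sum(),rect(W[m][:,:2]),W[m][:,2].max().round(4))
    save(p,'fin%s.png'%n,(270,170,170,130) if n=='scene' else (210,160,170,110),4.5)
"
```

```text
t 46.9 p [ 0.44   -0.3763  0.2133] yaw(y-axis dir,deg) -113.1 tilt [-0.001 -0.003 -1.   ] F [ 0.6  1.2 -0.3] M [ 0.007  0.016 -0.013] gap 0.345 grip 0.0 j [0.51, 0.66, 0.21, 1.74, -0.18, 0.76, -1.18]
top b1 303 (array([0.61  , 0.1434]), array([0.0624, 0.0895]), 1.2) 0.0675
top b2 358 (array([0.612 , 0.0132]), array([0.0637, 0.07  ]), 4.4) 0.0675
scene b1 384 (array([0.6079, 0.141 ]), array([0.0564, 0.0628]), 4.9) 0.0674
scene b2 362 (array([0.611 , 0.0113]), array([0.0529, 0.0618]), 1.6) 0.0674
```

View pics/finscene.png

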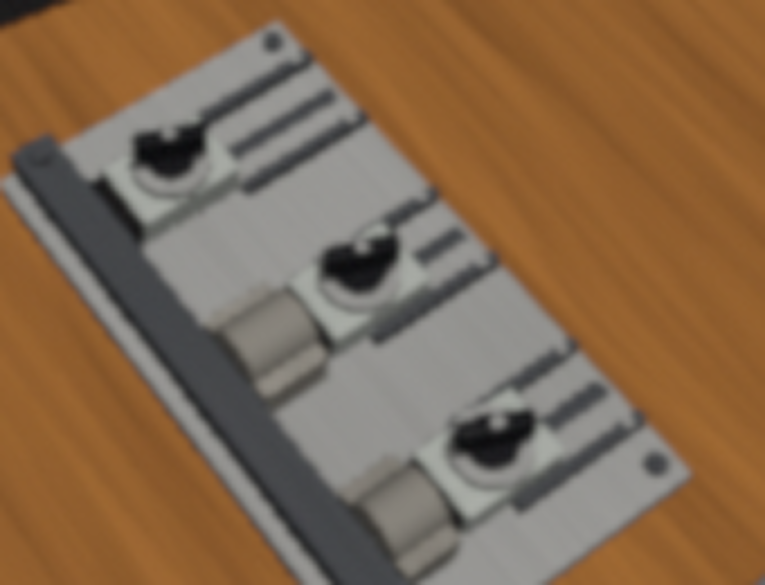

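View pics/fintop.png

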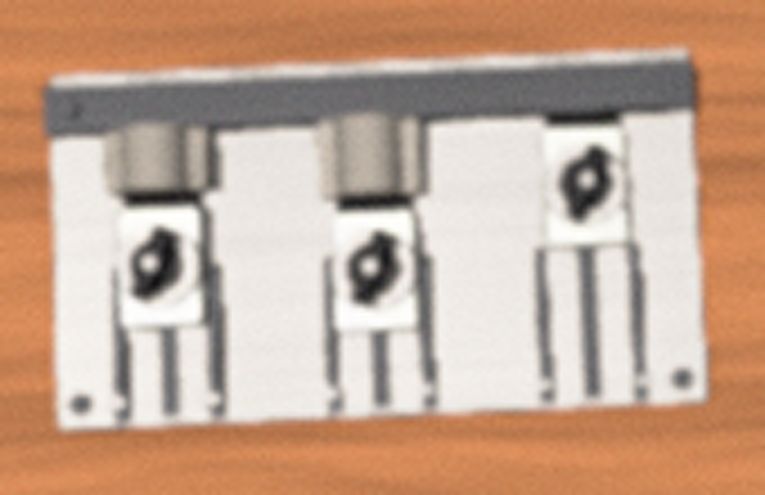

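The pictures show both stones upright and pressed to the stop, jaw 3 shut, and the three bars turned alike. One last check of the bar angles before I hand in.

```bash
python3 -c "
from h import *
for n in ('top','scene'):
    p=arm.get_image(n); W=world(p); x,y,z=W[...,0],W[...,1],W[...,2]
    for k in ((.549,.1375),(.5437,.0077),(.593,-.121)):
        m=(np.hypot(x-k[0],y-k[1])<.033)&(z>.070)&(z<.09); print(n,rect(W[m][:,:2]))
"
```

```text
top (array([0.5463, 0.1365]), array([0.0127, 0.0447]), 68.2)
top (array([0.5408, 0.0071]), array([0.0117, 0.0441]), 68.7)
top (array([ 0.5897, -0.1215]), array([0.0118, 0.0444]), 68.8)
scene (array([0.5505, 0.1386]), array([0.0135, 0.0436]), 68.4)
scene (array([0.5458, 0.0094]), array([0.0153, 0.0456]), 70.5)
scene (array([ 0.5938, -0.1205]), array([0.0147, 0.0455]), 69.4)
```

```bash
python3 -c "
from plant import arm
print(arm.finish_job())"
```

```text
the job is handed in; nothing more can be done
None
```

I handed the job in: the 38 mm stone is clamped in bay 1, the 46 mm stone in bay 2, and empty bay 3 is shut. Each knob was stopped just past its first click (estimated slip about 0.45 rad). The hand-in returned no verdict.

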